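Set out the cake display and its sign

ROBOT

A 6-joint arm with a two-finger parallel gripper is mounted at the origin on the work surface. World frame = base frame: x ahead of the robot, y to its left, z up, the work surface at z = 0. Lengths are in mm, angles in rad, forces in N, time in s.
With the tool pointing down it reaches from about 350 to 800 mm from the base axis. Payload 7.3 kg.
Tool frame: the origin (TCP) lies midway between the tips of the shut fingers; the grasp point (between the pads) lies 19 mm behind it; z points along the fingers, y is the line along which they close (so a half turn about z gives the same grasp; the last joint's range is limited). The gripper opens to 85 mm and grips with 20 to 120 N. Pads are 22 mm wide; open, the fingers measure 114 mm over their backs; the gripper's body (76 mm by 85 mm) begins 54 mm behind the grasp point. The pads swing forward as they close: fully open they stand 13 mm farther back than shut.
Start: joints at [1.017, 0.342, 1.524, -0, 1.275, -0.146], TCP at [208.198, 481.973, 231.322] pointing down, gripper open.
Joint ranges: [-2.53, 2.53], [-0.77, 2.02], [0.04, 2.7], [-1, 4.14], [0.28, 2.66], [-3.11, 3.11]. Speed limits (rad/s): [2.57, 2.57, 3.14, 3.14, 3.14, 3.14].

INTERFACE

Orientations are given as a 3x3 rotation matrix whose columns are the frame's x, y, z axes.
In Python, from cell import arm gives the robot as it stands.
- The arm moves only by the tool play_rows, never from a script. Its arguments are lists of equal length, an entry for each row: "translation": the shift along the tool's x, y, z in mm, a list of three; "roll": the turn about the tool's z in rad. In form: {"translation": [[x, y, z], ...], "roll": [roll, ...]}. A call has 1 to 10 rows; each row shifts and turns the commanded pose from where the row before left it, along the tool's axes as they then stand; what a row does not reach is not made up. A row lasts 1/10 s, in which the tool goes at most 50 mm and 8.59 degrees, less where a joint would pass 70% of its speed; a pose out of reach is approached as far as the arm can. A call is refused whole if a number of a shift passes 50 or a number of a turn 0.15, either way. A call with a gripper value outside its range is refused whole. "hand" is the finger opening in mm, from 0 to 85.4, set as the call begins (left out, the last holds). The fingers move at their own pace and stop on an object; "squeeze" is the grip in N (left out, the last holds). Time passes only in rows, so rows that do not move let the fingers close. It gives the time, the measured TCP pose, the force, the opening and the grip force at its end, in the units of the state.
- arm.observe(): the state, without advancing time (a new reading comes with each control period).
- arm.capture(name): name is "side" or "top"; returns (picture, depth): 480x640x3 uint8, red, green, blue; 480x640 float32, mm along the optical axis (not along the pixel's ray), 0 where there is no reading.
- arm.camera_params(name): a dict with "mtx" (3x3 intrinsics, pixels), "rvec" (rotation vector, rad) and "tvec" (3), from world to camera coordinates, as OpenCV has them. Camera axes: x right, y down, z forward; pixel columns grow to the right and rows downward; lengths in mm; the calibration is good to about 2 mm. A picture is of the moment at which its call begins. camera_params takes no time and is no camera call.
- arm.hand_in(): hands the job in; it is judged then, once.
Trained networks look in the newest picture that a camera, given by its name, has taken for a name from the list of things; names that differ only in an ending like _2 or _b are one class to them, and where a whole thing is asked for, a point or a joint stands for the part that bears it (a point fixed in the world has none). Each returns a list of dicts, best first, with "confidence" (0 to 1); they miss things now and then, are a little off and sometimes report something else, mostly with a low value. They report only what shows in the picture. A call takes as long as a camera call.
- arm.search_frame(camera, query): "at" ([x, y, z] in mm, in world coordinates, good to about 4 mm: the middle of the surface that is visible of it).
- arm.outline_of(camera, query): "region" (480x640 bool, what is visible of it).
The state is a dict: "time_s": time; "joints": joint angles; "qvel": joint speeds; "tau": joint torques, N m; "position": TCP position; "tcp_rot": TCP orientation; "ft_force": force on the tool from outside, world axes, zero at the start; "moment": the same for the moment, N m; "width": finger opening in mm; "grip_force": force on a finger pad.
Only numpy, scipy, OpenCV 4.12 (cv2) and the standard library are available. Lean on these libraries where they do the work, as an engineer would, in place of code of your own. Each camera call takes 0.05 s, during which the arm holds its last target. There are 200 camera calls.

TASK

Set out the cake display: lay every roll of cakes from the cardboard flat into a dimple of the wooden display tray, one to a dimple, so that each lies settled and no longer rolls. Only when all of them are in, slide the white sign up on its stud to the wide end of the keyhole, draw it off, and hang it astride the middle of the wooden rail with its long leaf facing away from the robot; do not tip over or drop the sign, and leave the jar, the desk pad and the calculator where they are. Should a roll get knocked out, put it back in a dimple.

Things in the scene. Friction and masses are not known exactly. Their poses are not given: they have to be found in the camera images.
- tray: Fixed display tray, light wood, 276 x 272 mm; origin at the centre of its underside, z up. Deck 12 mm, rim 20 mm above the work surface. Six dimples in the deck: slots 30 mm wide (x), 104 mm long (y), 8 mm deep, three rows 84 mm apart along x, two columns 118 mm apart along y. A roll laid in one rests on its two long edges, sunk 7 mm, and cannot roll. There are more dimples than rolls.
- carton: Fixed shallow cardboard flat in which the rolls arrive, 298 x 258 mm; floor 4 mm above the work surface, lip 14 mm above the work surface. Origin at the centre of its underside.
- stand: Fixed sign stand: wooden foot 90 x 110 x 12 mm with an upright 6 mm thick (x), 30 mm wide (y), its top 162 mm above the work surface. Origin at the centre of the underside; +x is the side on which the stud sticks out and towards which the sign comes off.
- stud (a point): Centre of the headed brass stud's head: 150 mm above the work surface on the +x face of the stand's upright. The shaft is 6 mm thick and along the stand's x; the head is a disc 14 mm across and 4 mm thick, its front 13 mm from the stand's origin in x.
- sign: White saddle sign, an upside-down U, 180 g: flat ridge 42 mm deep (x), 100 mm wide (y), 4 mm thick; long front leaf (+x) hanging 150 mm, back leaf (-x) 30 mm; leaves 4 mm thick, 34 mm clear between. Origin: middle of the ridge's underside; z up, x to the front. Starts on the stud, leaning a few degrees. Grip the ridge from above across its 42 mm, fingertips no lower than z = -30 mm.
- keyhole (a point): Centre of the keyhole's wide end in the sign's front leaf: a 24 mm square hole, z -64 to -88 mm in the sign's frame, y = 0. The slot, 9.6 mm wide, runs up from it to z = -42 mm. Hung, the stud's shaft is at the slot's top, its head in front of the leaf. Raised 31 mm, the head is centred in the wide end and the sign comes off forwards (its +x) by 25 mm or more, back leaf passing over the upright.
- sign_foot (a point): Middle of the lower edge of the sign's long front leaf (in the sign's frame x = 19 mm, z = -150 mm). A dark strip 18 mm high thickens the front there by 6 mm.
- rail: Fixed sign rail: a horizontal round wooden bar 18 mm thick and 130 mm long, along its y, on two 14 mm square posts 110 mm apart. Origin on the work surface under the middle of the bar; its +x points away from the robot, towards the customers.
- rail_top (a point): Middle of the top of the rail's bar, 165 mm above the work surface; axes as the rail's.
- roll_1: Wrapped roll of cakes, a paper cylinder 40 mm across and 90 mm long with a reddish-brown band round its middle, about 120 g; it rolls, a little stiffly. Origin at its centre, its axis is its own x. It starts lying in the carton, or is absent.
- roll_2: Wrapped roll of cakes, a paper cylinder 40 mm across and 90 mm long with a reddish-brown band round its middle, about 120 g; it rolls, a little stiffly. Origin at its centre, its axis is its own x. It starts lying in the carton, or is absent.
- roll_3: Wrapped roll of cakes, a paper cylinder 40 mm across and 90 mm long with a reddish-brown band round its middle, about 120 g; it rolls, a little stiffly. Origin at its centre, its axis is its own x. It starts lying in the carton, or is absent.
- roll_4: Wrapped roll of cakes, a paper cylinder 40 mm across and 90 mm long with a reddish-brown band round its middle, about 120 g; it rolls, a little stiffly. Origin at its centre, its axis is its own x. It starts lying in the carton, or is absent.
- dimple_1 (a point): Centre of a roll that lies seated in dimple 1 of the tray (25 mm above the work surface, 13 mm above the deck); axes as the tray's, the dimple's length along y. Row 1 of 3 along the tray's x, column 1 of 2 along y.
- dimple_2 (a point): Centre of a roll that lies seated in dimple 2 of the tray (25 mm above the work surface, 13 mm above the deck); axes as the tray's, the dimple's length along y. Row 1 of 3 along the tray's x, column 2 of 2 along y.
- dimple_3 (a point): Centre of a roll that lies seated in dimple 3 of the tray (25 mm above the work surface, 13 mm above the deck); axes as the tray's, the dimple's length along y. Row 2 of 3 along the tray's x, column 1 of 2 along y.
- dimple_4 (a point): Centre of a roll that lies seated in dimple 4 of the tray (25 mm above the work surface, 13 mm above the deck); axes as the tray's, the dimple's length along y. Row 2 of 3 along the tray's x, column 2 of 2 along y.
- dimple_5 (a point): Centre of a roll that lies seated in dimple 5 of the tray (25 mm above the work surface, 13 mm above the deck); axes as the tray's, the dimple's length along y. Row 3 of 3 along the tray's x, column 1 of 2 along y.
- dimple_6 (a point): Centre of a roll that lies seated in dimple 6 of the tray (25 mm above the work surface, 13 mm above the deck); axes as the tray's, the dimple's length along y. Row 3 of 3 along the tray's x, column 2 of 2 along y.
- jar: Bystander: closed jar 80 mm across, 100 mm high, with a red cap. Origin under its centre.
- pad: Bystander: spiral-bound desk pad on a black board, 130 x 100 x 13 mm. Origin under its centre.
- calculator: Bystander: grey desk calculator 120 x 80 x 20 mm. Origin under its centre.

How it is judged:
By the outcome, as a careful person would: the job done as asked, in the order asked, and still so for the second after the job is handed in, with the robot touching nothing.
Of roll_1, roll_2, roll_3, roll_4 only 3 to 4 are there at a start; the rules pass over those that are not, and their reading is None.
At some moment in a run one of roll_1, roll_2, roll_3, roll_4 may be knocked a few centimetres aside while the robot is not near it.
It also fails if it takes over 208 s, if anything falls off the work surface, if the arm or the gripper's body presses on something with over 40 N, if the wrist force passes 120 N, or if a joint passes its speed limit or range.

## Working session

There is one attempt and no reset: what is moved stays moved. The work goes in short steps, Python scripts to look and compute and a tool call to move; the robot and the scene stay as the last step left them, time stands still between calls to the robot, and variables do not carry over. Pictures are saved under pics/ and viewed, at most 14 in all, crops included, and the job is handed in when it is done.

Besides the shell and the picture viewer there is one more tool, called after "Emit:" in YAML: its name, and indented under it one key for each argument. play_rows: Moves the arm, as the interface text tells. Its arguments: {"type":"object","properties":{"translation":{"type":"array","items":{"type":"array","items":{"type":"number"}}},"roll":{"type":"array","items":{"type":"number"}},"hand":{"type":"number"},"squeeze":{"type":"number"}},"required":["translation","roll"]}

```bash
mkdir -p pics
cat > h.py <<'E'
from cell import arm
import numpy as np, cv2
def cam(n):
    p=arm.camera_params(n); R=cv2.Rodrigues(np.array(p["rvec"],float))[0]
    return np.array(p["mtx"],float),R,np.array(p["tvec"],float).ravel()
def cloud(n,depth):
    K,R,t=cam(n); v,u=np.mgrid[0:480,0:640]
    c=np.stack([(u-K[0,2])/K[0,0]*depth,(v-K[1,2])/K[1,1]*depth,depth],-1)
    w=(c-t)@R; w[depth<=0]=np.nan
    return w
def save(n,img): cv2.imwrite("pics/"+n+".png",img[:,:,::-1])
E
python3 - <<'E'
from h import *
np.set_printoptions(precision=1,suppress=True)
s=arm.observe();print(s['time_s'],s['position'],s['tcp_rot'],s['width'])
for c in("top","side"):
    im,d=arm.capture(c); save(c+"0",im); np.save(c+"0.npy",d)
    K,R,t=cam(c);print(c,-R.T@t,R[2])
    for q in("roll_1","tray","carton","stand","stud","sign","rail","rail_top","jar","pad","calculator","dimple_1","sign_foot","keyhole"):
        print(q,[(np.array(r['at']).round(0).tolist(),round(r['confidence'],2)) for r in arm.search_frame(c,q)])
E
```

```text
0.0 [207.9 481.6 230.6] [[-0.9  0.4 -0. ]
 [ 0.4  0.9 -0. ]
 [ 0.  -0.  -1. ]] 85.10059561951564
top [ 535.4   -4.5 1265.9] [ 0.1  0.  -1. ]
roll_1 [([613.0, 200.0, 41.0], 0.84), ([469.0, 91.0, 44.0], 0.7), ([496.0, 208.0, 41.0], 0.65), ([628.0, 84.0, 46.0], 0.61)]
tray [([559.0, -154.0, 13.0], 0.9), ([508.0, 372.0, 10.0], 0.71)]
carton [([550.0, 152.0, 5.0], 0.91)]
stand [([506.0, 371.0, 11.0], 0.9)]
stud [([508.0, 368.0, 12.0], 0.63), ([471.0, 89.0, 43.0], 0.36)]
sign [([505.0, 385.0, 193.0], 0.97)]
rail [([519.0, -374.0, 91.0], 0.85)]
rail_top [([523.0, -371.0, 91.0], 0.75)]
jar [([775.0, 2.0, 100.0], 0.93), ([554.0, -150.0, 13.0], 0.44), ([629.0, 88.0, 44.0], 0.23)]
pad [([768.0, -166.0, 11.0], 0.82)]
calculator [([768.0, 161.0, 17.0], 0.77), ([507.0, 394.0, 191.0], 0.22)]
dimple_1 [([556.0, -144.0, 13.0], 0.7)]
sign_foot [([511.0, 392.0, 190.0], 0.58)]
keyhole [([505.0, 391.0, 198.0], 0.82), ([614.0, 198.0, 41.0], 0.63), ([770.0, 163.0, 18.0], 0.34)]
side [ 499.7 -899.7 1074.9] [ 0.1  0.7 -0.7]
roll_1 [([468.0, 83.0, 35.0], 0.82), ([608.0, 185.0, 39.0], 0.66), ([619.0, 72.0, 36.0], 0.56), ([490.0, 195.0, 39.0], 0.55)]
tray [([559.0, -157.0, 11.0], 0.6)]
carton [([548.0, 140.0, 2.0], 0.78)]
stand [([507.0, 376.0, 16.0], 0.65)]
stud [([502.0, 373.0, 10.0], 0.76)]
sign [([508.0, 382.0, 167.0], 0.76)]
rail [([521.0, -426.0, 52.0], 0.95)]
rail_top [([521.0, -431.0, 52.0], 0.76)]
jar [([779.0, -19.0, 68.0], 0.81), ([520.0, -427.0, 53.0], 0.64)]
pad [([768.0, -168.0, 16.0], 0.97)]
calculator [([763.0, 147.0, 21.0], 0.64), ([562.0, -160.0, 11.0], 0.28)]
dimple_1 [([558.0, -162.0, 9.0], 0.98), ([467.0, 86.0, 36.0], 0.54)]
sign_foot []
keyhole [([511.0, 378.0, 171.0], 0.71), ([765.0, 147.0, 19.0], 0.62)]
```

View pics/top0.png

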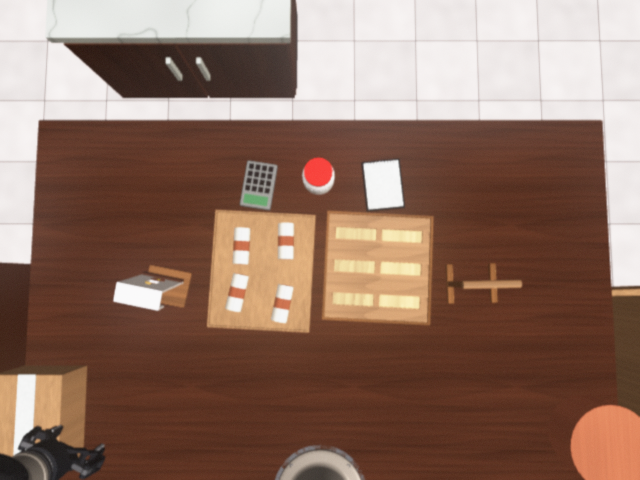

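View pics/side0.png

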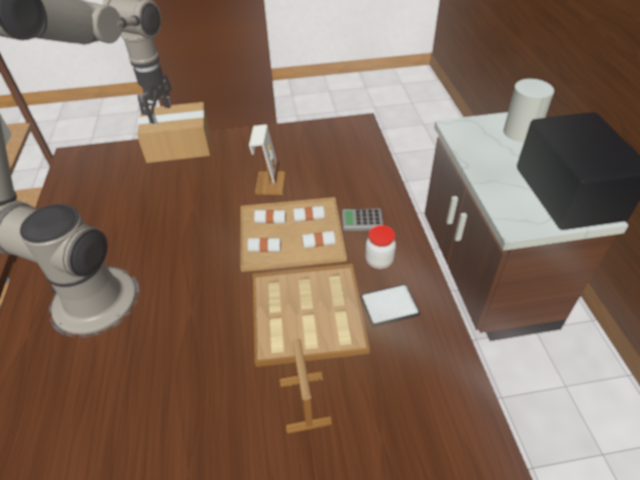

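The pictures show 4 rolls in the carton with axes about along x, at top pixels (242,245), (287,240), (237,293) and (284,303). The tray is at (378,268) with its slots along y, the rail bar at (488,285), and the sign at (148,290) with its stud at (155,283).

```bash
cat >> h.py <<'E'
def pca(P):
    m=P.mean(0); w,v=np.linalg.eigh(np.cov((P-m).T)); a=v[:,-1]
    return m,np.degrees(np.arctan2(a[1],a[0])),a
def rect(P):
    r=cv2.minAreaRect(P[:,:2].astype(np.float32)); return np.round(r[0],1),np.round(r[1],1),round(r[2],1)
def rolls(tag=None):
    out=[]
    for c in ("top","side"):
        im,d=arm.capture(c); w=cloud(c,d)
        if tag: save(tag+c,im)
        for r in arm.outline_of(c,"roll_1"):
            P=w[r["region"]]; P=P[np.isfinite(P).all(1)]
            P=P[(P[:,2]>18)&(P[:,2]<60)]
            if len(P)<60 or r['confidence']<.3: continue
            z=np.percentile(P[:,2],95); out.append((c,round(r['confidence'],2),len(P),rect(P),round(z,1),rect(P[P[:,2]>z-6])))
    for o in out: print(*o)
E
python3 - <<'E'
from h import *
np.set_printoptions(precision=1,suppress=True)
rolls()
for c in("top","side"):
    im,d=arm.capture(c);w=cloud(c,d)
    for q in("tray","carton","stand","sign","rail"):
        for r in arm.outline_of(c,q)[:1]:
            P=w[r["region"]];P=P[np.isfinite(P).all(1)]
            z=P[:,2]
            if q in("tray","carton"):
                Q=P[(z<40)]; print(c,q,len(P),rect(Q[(Q[:,2]>-5)]),np.percentile(z,[2,50,98]))
            elif q=="stand":
                Q=P[(z<25)&(z>3)];print(c,q,len(P),rect(Q),np.percentile(z,[2,50,98]))
            elif q=="rail":
                Q=P[z>148];print(c,q,len(P),rect(Q) if len(Q) else 0,np.percentile(z,[2,50,98]))
            else:
                Q=P[z>z.max()-14];print(c,q,len(P),rect(P),np.percentile(z,[2,50,98]),rect(Q),Q.mean(0))
E
```

```text
top 0.91 543 (array([497. , 209.7]), array([39.7, 89. ]), 80.7) 46.0 (array([497. , 208.9]), array([30.5, 88.7]), 77.6)
top 0.8 581 (array([470.3,  96.3]), array([40.1, 90.5]), 78.7) 45.7 (array([470.6,  97.3]), array([32.6, 90.5]), 75.8)
top 0.7 574 (array([613.9, 200.7]), array([40. , 90.5]), 88.3) 45.6 (array([614.9, 200.2]), array([27.9, 88.3]), 88.8)
top 0.55 565 (array([625.7,  87.4]), array([89.3, 38.2]), 0.3) 46.0 (array([625.1,  87.8]), array([87.9, 30.2]), 0.5)
side 0.94 361 (array([494.5, 202.3]), array([41.9, 90.4]), 76.0) 44.2 (array([494.8, 203.7]), array([30.4, 90.3]), 75.8)
side 0.93 393 (array([623.3,  80.9]), array([89.7, 40.2]), 1.5) 43.5 (array([623.5,  81.2]), array([89. , 31.5]), 0.5)
side 0.76 346 (array([611.4, 192.9]), array([41.5, 90.4]), 87.0) 43.8 (array([611.1, 193.4]), array([30.1, 89.1]), 88.3)
side 0.72 420 (array([467.4,  88.4]), array([40.3, 91.5]), 72.1) 44.1 (array([466.6,  90.7]), array([31.2, 89.3]), 79.7)
top tray 11521 (array([ 560.3, -146.7]), array([272.9, 276.1]), 87.1) [-0.3 10.4 20.5]
top carton 9512 (array([551.5, 150.3]), array([258.7, 3
[... 169 characters left out ...]
3.8]), 78.6) [ 53.3 192.2 200. ] (array([494.5, 395.8]), array([102.5,  43.6]), 78.5) [494.8 395.3 195.4]
top rail 980 (array([ 519.4, -385. ]), array([ 17.6, 131.5]), 1.8) [  3.5  61.6 166.3]
side tray 9523 (array([ 558.1, -149.1]), array([276.9, 276. ]), 86.7) [-1.   9.5 19.5]
side carton 4838 (array([549.7, 154.5]), array([285.3, 303.1]), 88.0) [-2.7  2.5 14.2]
side stand 581 (array([510.2, 387.8]), array([113.7,  90.4]), 77.9) [ 0.  10.  66.3]
side sign 736 (array([515.5, 616.4]), array([567.1,  77.3]), 87.5) [ -0.7 163.4 197.8] (array([493.3, 394.4]), array([105.6,  43.7]), 79.4) [493.7 390.2 193.6]
side rail 1293 (array([ 517.9, -388.9]), array([ 17.7, 128.6]), 1.3) [  0.6  39.1 164.7]
```

```bash
cat > go.py <<'E'
import sys
from h import *
# go.py x y z axisdeg : turn first, then shift in tool axes
x,y,z,a=map(float,sys.argv[1:5]); s=arm.observe(); R=np.array(s['tcp_rot']); p=np.array(s['position'])
h=np.degrees(np.arctan2(R[1,0],R[0,0])); d=(a-h+90)%180-90
H=np.radians(h+d); X=np.array([np.cos(H),np.sin(H),0]);Y=np.array([np.sin(H),-np.cos(H),0])
D=np.array([x,y,z])-p
print("roll %.3f"%-np.radians(d),"then shift",np.round([D@X,D@Y,-D[2]],1),"| pos",p.round(1),"head %.1f"%h,"t",s['time_s'],"w %.1f g %.1f q6 %.2f"%(s['width'],s['grip_force'],s['joints'][5]),"tilt",R[:2,2].round(3),"F",np.round(s['ft_force'],1))
E
python3 go.py 469 94 80 -13
```

```text
roll -0.181 then shift [-341.4 -319.4  151.3] | pos [208.2 482.  231.3] head 156.6 t 2.3 w 85.4 g 0.0 q6 -0.15 tilt [0. 0.] F [0.7 1.  0.2]
```

Emit:
play_rows:
  translation:
    - [0,0,0]
    - [0,0,0]
    - [-30,-29,5]
    - [-33,-31,15]
    - [-33,-31,15]
    - [-33,-31,15]
    - [-33,-31,15]
    - [-33,-31,15]
    - [-33,-31,15]
    - [-33,-31,15]
  roll: [-0.09,-0.091,0,0,0,0,0,0,0,0]
  hand: 65
  squeeze: 40

```text
time_s: 3.3
position: [408.1, 182.0, 121.0]
tcp_rot: [[-0.974, 0.225, 0.001], [0.225, 0.974, 0.0], [-0.001, 0.001, -1.0]]
ft_force: [0.1, 0.1, 0.0]
width: 65.0
grip_force: 0.0
```

```bash
python3 go.py 469 94 11 -13
```

```text
roll 0.000 then shift [-79.1 -72.  110. ] | pos [408.1 182.  121. ] head 167.0 t 3.3 w 65.0 g 0.0 q6 -1.10 tilt [0.001 0.   ] F [0.1 0.1 0. ]
```

Emit:
play_rows:
  translation:
    - [-26,-24,15]
    - [-27,-24,15]
    - [-26,-24,10]
    - [0,0,20]
    - [0,0,20]
    - [0,0,20]
    - [0,0,10]
    - [0,0,0]
  roll: [0,0,0,0,0,0,0,0]

```text
time_s: 4.1
position: [467.3, 95.7, 10.3]
tcp_rot: [[-0.974, 0.225, -0.002], [0.225, 0.974, -0.0], [0.002, -0.001, -1.0]]
ft_force: [0.7, -0.4, 1.5]
width: 65.1
grip_force: 0.0
```

Emit:
play_rows:
  translation:
    - [0,0,0]
    - [0,0,0]
    - [0,0,0]
    - [0,0,0]
    - [0,0,0]
  roll: [0,0,0,0,0]
  hand: 30

```text
time_s: 4.6
position: [468.7, 95.8, 12.4]
tcp_rot: [[-0.974, 0.225, 0.002], [0.225, 0.974, 0.0], [-0.002, 0.001, -1.0]]
ft_force: [-0.3, 0.2, 7.1]
width: 38.8
grip_force: 40.1
```

Emit:
play_rows:
  translation:
    - [0,0,-15]
    - [0,0,-20]
    - [0,0,-20]
    - [0,0,-20]
    - [0,0,0]
  roll: [0,0,0,0,0]

```text
time_s: 5.1
position: [469.6, 95.8, 88.7]
tcp_rot: [[-0.974, 0.225, 0.005], [0.225, 0.974, 0.0], [-0.005, 0.002, -1.0]]
ft_force: [0.4, 0.2, -1.6]
width: 38.5
grip_force: 40.5
```

```bash
python3 go.py 562.3 -89 80 87
```

```text
roll 1.396 then shift [-179.7  102.2    8.7] | pos [469.6  95.8  88.7] head 167.0 t 5.1 w 38.5 g 40.5 q6 -1.30 tilt [0.005 0.   ] F [ 0.4  0.2 -1.6]
```

Emit:
play_rows:
  translation:
    - [0,0,0]
    - [0,0,0]
    - [0,0,0]
    - [0,0,0]
    - [0,0,0]
    - [0,0,0]
    - [0,0,0]
    - [0,0,0]
    - [0,0,0]
    - [0,0,0]
  roll: [0.14,0.14,0.14,0.14,0.14,0.14,0.14,0.14,0.14,0.14]

```text
time_s: 6.1
position: [467.5, 95.7, 85.4]
tcp_rot: [[0.062, 0.998, -0.001], [0.998, -0.062, 0.0], [-0.0, -0.001, -1.0]]
ft_force: [0.1, -0.3, -1.7]
width: 38.6
grip_force: 40.8
```

Emit:
play_rows:
  translation:
    - [-15,9,0]
    - [-30,17,0]
    - [-30,17,0]
    - [-30,17,0]
    - [-30,17,0]
    - [-30,17,0]
    - [-15,8,0]
    - [0,0,0]
  roll: [0,0,0,0,0,0,0,0]

```text
time_s: 6.9
position: [560.0, -91.5, 85.3]
tcp_rot: [[0.059, 0.998, -0.0], [0.998, -0.059, 0.0], [0.0, -0.0, -1.0]]
ft_force: [0.2, 0.9, -1.4]
width: 38.7
grip_force: 40.6
```

```bash
python3 go.py 562.3 -89 14 87
python3 - <<'E'
from h import *
im,d=arm.capture("side"); K,R,t=cam("side")
c=cv2.projectPoints(np.array([[562.,-89,40]]),cv2.Rodrigues(R)[0],t,K,None)[0].ravel().astype(int)
print(c); cr=im[c[1]-90:c[1]+90,c[0]-120:c[0]+120]; save("p1",cv2.resize(cr,None,fx=3,fy=3))
E
```

```text
roll -0.006 then shift [ 2.6  2.1 71.3] | pos [560.  -91.5  85.3] head 86.6 t 6.9 w 38.7 g 40.6 q6 -0.24 tilt [-0.  0.] F [ 0.2  0.9 -1.4]
[304 285]
```

View pics/p1.png

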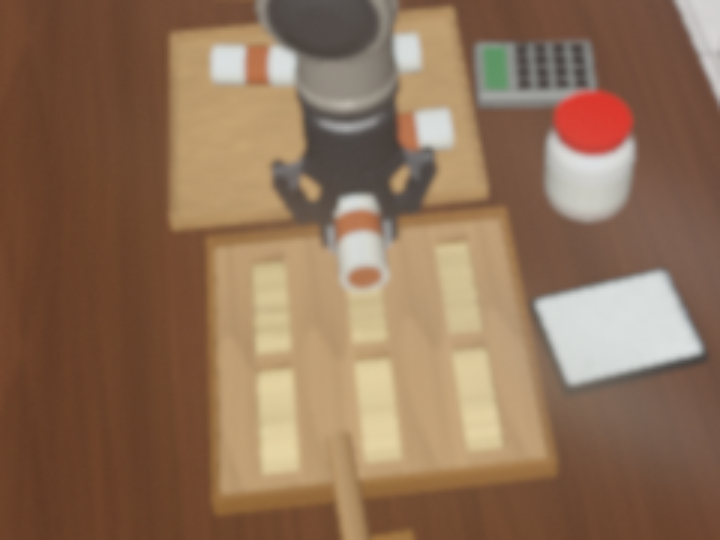

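The roll is held level above the middle +y dimple (crop pixels 365,240). The other three rolls are still in the carton. I'll check the slot centres by colour.

```bash
cat > slots.py <<'E'
from h import *
np.set_printoptions(precision=1,suppress=True)
for c in("top","side"):
    im=cv2.imread(f"pics/{c}0.png")[:,:,::-1]; d=np.load(f"{c}0.npy"); w=cloud(c,d)
    hsv=cv2.cvtColor(np.ascontiguousarray(im),cv2.COLOR_RGB2HSV)
    m=((im[...,0]>205)&(im[...,1]>180)&(im[...,2]<185)&(im[...,2]>90)&(np.abs(w[...,1]+148)<140)&(np.abs(w[...,0]-559)<140)).astype(np.uint8)
    n,l,st,ce=cv2.connectedComponentsWithStats(m)
    for i in range(1,n):
        if st[i,4]>60: print(c,st[i,4],rect(w[l==i]),np.nanmedian(w[l==i][:,2]))
E
python3 slots.py; python3 -c "
from h import *
rolls()"
```

```text
top 505 (array([645.7, -91.2]), array([105.6,  32.7]), 87.5) 3.3205016902930704
top 473 (array([ 639.2, -208.6]), array([105.2,  35.8]), 87.8) 3.866389775509983
top 532 (array([562.1, -87.1]), array([104.2,  33.7]), 87.3) 3.534856029465333
top 464 (array([ 555.3, -205.1]), array([104.9,  36.2]), 87.6) 3.8283233673520236
top 516 (array([479.1, -82.9]), array([104.2,  32.6]), 86.9) 3.308229017569585
top 440 (array([ 473. , -200.1]), array([106.3,  33.8]), 87.6) 3.910366602661414
side 241 (array([646.6, -89.4]), array([98.4, 24.9]), 86.1) 2.1067136308858214
side 110 (array([564.3, -68.5]), array([43.7, 27.1]), 82.7) 1.8923243762763258
side 113 (array([480.9, -60.1]), array([24.9, 47.2]), 0.5) 2.595935011621916
side 119 (array([ 561.5, -115.6]), array([38.6, 29.2]), 83.4) 1.9262957128682843
side 73 (array([ 478.2, -119.3]), array([25.6, 27.6]), 83.0) 2.3500952870746827
side 375 (array([ 639.8, -209.9]), array([97.8, 29.5]), 87.0) 2.181830992356856
side 420 (array([ 556.4, -203.8]), array([100.6,  32.4]), 86.8) 2.3922018146634065
side 398 (array([ 473.6, -200.1]), array([100.1,  30.9]), 86.8) 2.3954802076913015
top 0.85 575 (array([613.7, 200.8]), array([40.7, 90. ]), 88.0) 45.8 (array([614.5, 199.9]), array([29.8, 88.2]), 87.6)
top 0.74 585 (array([497.7, 210. ]), array([40.5, 90.2]), 77.8) 45.7 (array([497.3, 209.1]), array([30.3, 89.6]), 76.9)
top 0.67 548 (array([625.1,  87.4]), array([88.2, 38.5]), 0.8) 45.4 (array([624.9,  88.8]), array([87.8, 27.8]), 0.2)
side 0.84 307 (array([488.7, 203.4]), array([39.4, 81.8]), 72.8) 43.9 (array([489.1, 204.6]), array([25.3, 77.4]), 75.1)
side 0.66 196 (array([642.3,  82. ]), array([50.4, 35.1]), 2.1) 44.1 (array([643. ,  83.4]), array([28.5, 46.2]), 79.7)
side 0.45 93 (array([645.9, 193.2]), array([38.4, 24. ]), 80.9) 44.4 (array([645.1, 192.9]), array([27.7, 22.6]), 88.8)
```

Emit:
play_rows:
  translation:
    - [3,2,10]
    - [0,0,20]
    - [0,0,20]
    - [0,0,12]
    - [0,0,6]
    - [0,0,3]
    - [0,0,0]
  roll: [0,0,0,0,0,0,0]

```text
time_s: 7.85
position: [562.1, -86.8, 15.4]
tcp_rot: [[0.056, 0.998, 0.0], [0.998, -0.056, 0.0], [0.0, 0.0, -1.0]]
ft_force: [-0.1, 1.0, -1.1]
width: 38.7
grip_force: 40.6
```

Emit:
play_rows:
  translation:
    - [0,0,0]
    - [0,0,0]
    - [0,0,0]
    - [0,0,-5]
    - [0,0,-20]
    - [0,0,-25]
    - [0,0,-30]
  roll: [0,0,0,0,0,0,0]
  hand: 60

```text
time_s: 8.55
position: [561.4, -86.7, 95.9]
tcp_rot: [[0.056, 0.998, -0.001], [0.998, -0.056, 0.001], [0.0, -0.001, -1.0]]
ft_force: [1.1, 0.2, 0.8]
width: 60.1
grip_force: 0.0
```

```bash
python3 go.py 624.5 86 80 1; python3 -c "
from h import *
rolls()"
```

```text
roll 1.497 then shift [  66.1 -171.6   15.9] | pos [561.4 -86.7  95.9] head 86.8 t 8.55 w 60.1 g 0.0 q6 -0.23 tilt [-0.001  0.001] F [1.1 0.2 0.8]
top 0.71 549 (array([625.4,  87.4]), array([88.8, 38.2]), 0.6) 46.1 (array([625. ,  87.8]), array([87.9, 30.2]), 0.3)
top 0.64 580 (array([613.7, 200.4]), array([41.2, 90. ]), 89.1) 45.7 (array([614.6, 199.1]), array([32.8, 88.4]), 87.6)
top 0.57 575 (array([498.1, 209.8]), array([40.5, 89. ]), 77.1) 45.7 (array([497.9, 209.8]), array([31.6, 88.9]), 80.9)
side 0.68 482 (array([561.2, -88.3]), array([93.6, 40.2]), 86.4) 44.8 (array([561.4, -88.1]), array([93.4, 29.9]), 88.1)
side 0.68 112 (array([646.1,  83.3]), array([45.6, 38.2]), 0.8) 44.8 (array([645.6,  85. ]), array([24.8, 44.8]), 86.5)
side 0.66 68 (array([648.7, 191.7]), array([35.9, 18.2]), 80.2) 42.5 (array([647.4, 191.6]), array([23.6, 15.3]), 80.6)
side 0.56 326 (array([492.1, 203.7]), array([39.3, 84.7]), 79.9) 44.1 (array([491.1, 203.6]), array([30.5, 82.7]), 75.6)
```

Emit:
play_rows:
  translation:
    - [0,0,0]
    - [0,0,0]
    - [0,0,0]
    - [0,0,0]
    - [0,0,0]
    - [0,0,0]
    - [0,0,0]
    - [0,0,0]
    - [0,0,0]
    - [0,0,0]
  roll: [0.148,0.149,0.15,0.15,0.15,0.15,0.15,0.15,0.15,0.15]
  hand: 65

```text
time_s: 9.75
position: [561.1, -86.6, 93.9]
tcp_rot: [[1.0, 0.012, -0.003], [0.012, -1.0, 0.001], [-0.003, -0.001, -1.0]]
ft_force: [-0.2, 0.0, 0.2]
width: 65.0
grip_force: 0.0
```

Emit:
play_rows:
  translation:
    - [6,-16,0]
    - [12,-32,0]
    - [12,-32,0]
    - [12,-32,0]
    - [12,-32,16]
    - [12,-28,10]
    - [0,0,0]
  roll: [0,0,0,0,0,0,0]

```text
time_s: 10.45
position: [623.8, 89.8, 66.1]
tcp_rot: [[1.0, 0.022, -0.004], [0.022, -1.0, 0.001], [-0.004, -0.001, -1.0]]
ft_force: [-0.2, -0.1, 0.4]
width: 64.9
grip_force: 0.0
```

```bash
python3 go.py 624.5 86 11.5 0.5
```

```text
roll 0.013 then shift [ 0.7  3.8 54.6] | pos [623.8  89.8  66.1] head 1.2 t 10.45 w 64.9 g 0.0 q6 1.57 tilt [-0.004  0.001] F [-0.2 -0.1  0.4]
```

Emit:
play_rows:
  translation:
    - [1,4,10]
    - [0,0,20]
    - [0,0,15]
    - [0,0,9]
    - [0,0,0]
  roll: [0.013,0,0,0,0]

```text
time_s: 10.95
position: [624.8, 81.4, 13.6]
tcp_rot: [[1.0, 0.004, -0.003], [0.004, -1.0, -0.0], [-0.003, 0.0, -1.0]]
ft_force: [-0.5, -0.4, 0.7]
width: 65.0
grip_force: 0.0
```

Emit:
play_rows:
  translation:
    - [0,0,0]
    - [0,0,0]
    - [0,0,0]
    - [0,0,0]
    - [0,0,-10]
    - [0,0,-20]
    - [0,0,-20]
    - [0,0,-20]
    - [0,0,0]
  roll: [0,0,0,0,0,0,0,0,0]
  hand: 30

```text
time_s: 11.85
position: [627.7, 82.5, 88.7]
tcp_rot: [[1.0, 0.005, 0.006], [0.005, -1.0, 0.0], [0.006, -0.0, -1.0]]
ft_force: [0.8, 0.1, -0.7]
width: 38.7
grip_force: 40.3
```

Emit:
play_rows:
  translation:
    - [0,0,0]
    - [0,0,0]
    - [0,0,0]
    - [0,0,0]
    - [0,0,0]
    - [0,0,0]
    - [0,0,0]
    - [0,0,0]
    - [0,0,0]
    - [0,0,0]
  roll: [-0.15,-0.15,-0.15,-0.15,-0.15,-0.15,-0.15,-0.15,-0.15,-0.15]

```text
time_s: 12.85
position: [625.2, 82.4, 84.1]
tcp_rot: [[0.06, 0.998, -0.002], [0.998, -0.06, 0.0], [-0.0, -0.002, -1.0]]
ft_force: [0.2, -0.1, -1.7]
width: 38.7
grip_force: 40.4
```

```bash
python3 go.py 645.8 -91.5 14.5 87
```

```text
roll -0.007 then shift [-172.5   29.7   69.6] | pos [625.2  82.4  84.1] head 86.6 t 12.85 w 38.7 g 40.4 q6 0.07 tilt [-0.002  0.   ] F [ 0.2 -0.1 -1.7]
```

Emit:
play_rows:
  translation:
    - [-15,3,0]
    - [-35,6,0]
    - [-35,6,0]
    - [-35,6,0]
    - [-35,6,0]
    - [-17.5,3,0]
    - [0,0,0]
    - [0,0,0]
  roll: [-0.007,0,0,0,0,0,0,0]

```text
time_s: 13.65
position: [645.1, -91.0, 84.6]
tcp_rot: [[0.059, 0.998, -0.001], [0.998, -0.059, 0.001], [0.001, -0.001, -1.0]]
ft_force: [0.1, -0.1, -0.8]
width: 38.5
grip_force: 40.4
```

```bash
python3 go.py 645.8 -91.5 14.5 87
```

```text
roll -0.007 then shift [-0.5  0.7 70.1] | pos [645.1 -91.   84.6] head 86.6 t 13.65 w 38.5 g 40.4 q6 -0.20 tilt [-0.001  0.001] F [ 0.1 -0.1 -0.8]
```

Emit:
play_rows:
  translation:
    - [0,1,10]
    - [0,0,20]
    - [0,0,20]
    - [0,0,12]
    - [0,0,5]
    - [0,0,2.5]
    - [0,0,0]
  roll: [0,0,0,0,0,0,0]

```text
time_s: 14.35
position: [645.6, -90.2, 17.2]
tcp_rot: [[0.057, 0.998, -0.002], [0.998, -0.057, 0.001], [0.001, -0.002, -1.0]]
ft_force: [-7.5, 2.9, 9.4]
width: 38.3
grip_force: 41.2
```

Emit:
play_rows:
  translation:
    - [0,0,0]
    - [0,0,0]
    - [0,0,0]
    - [0,0,-5]
    - [0,0,-20]
    - [0,0,-25]
    - [0,0,-30]
  roll: [0,0,0,0,0,0,0]
  hand: 60

```text
time_s: 15.05
position: [646.1, -91.7, 96.0]
tcp_rot: [[0.059, 0.998, -0.002], [0.998, -0.059, 0.001], [0.0, -0.002, -1.0]]
ft_force: [0.3, 0.8, -0.3]
width: 60.3
grip_force: 0.0
```

```bash
python3 go.py 613 198 80 -2; python3 -c "
from h import *
rolls()"
```

```text
roll 1.547 then shift [ -43.2 -288.4   16. ] | pos [646.1 -91.7  96. ] head 86.6 t 15.05 w 60.3 g 0.0 q6 -0.20 tilt [-0.002  0.001] F [ 0.3  0.8 -0.3]
top 0.88 579 (array([497.5, 210. ]), array([40.8, 90.5]), 78.4) 45.5 (array([497.2, 209. ]), array([31.1, 90.3]), 78.6)
top 0.84 444 (array([570.7, -86.5]), array([92.4, 36.6]), 76.7) 47.1 (array([565.1, -85.7]), array([89.9, 28.5]), 83.1)
top 0.57 576 (array([613.7, 200.4]), array([40.6, 90.3]), 89.5) 45.3 (array([614.9, 200.4]), array([88.3, 30.5]), 0.7)
side 0.92 301 (array([605.2, 193.3]), array([37.1, 77.7]), 89.5) 44.1 (array([604.8, 193.3]), array([32.1, 75.5]), 79.0)
side 0.87 467 (array([645.1, -94.1]), array([93.7, 39.8]), 87.4) 44.9 (array([644. , -94.2]), array([93.4, 29.7]), 87.9)
side 0.73 479 (array([561.1, -88.5]), array([95.7, 40.1]), 87.6) 45.1 (array([560.3, -88.1]), array([92.5, 30.2]), 87.2)
side 0.57 323 (array([494.9, 197.9]), array([31.5, 88.1]), 75.8) 43.5 (array([494.9, 200.7]), array([26.1, 86.7]), 75.9)
```

Emit:
play_rows:
  translation:
    - [0,0,0]
    - [0,0,0]
    - [0,0,0]
    - [0,0,0]
    - [0,0,0]
    - [0,0,0]
    - [0,0,0]
    - [0,0,0]
    - [0,0,0]
    - [0,0,0]
  roll: [0.149,0.149,0.149,0.149,0.149,0.149,0.149,0.149,0.149,0.149]
  hand: 65

```text
time_s: 16.25
position: [645.7, -91.6, 94.0]
tcp_rot: [[1.0, 0.016, -0.003], [0.016, -1.0, 0.001], [-0.003, -0.001, -1.0]]
ft_force: [-0.3, -0.3, 0.3]
width: 65.0
grip_force: 0.0
```

Emit:
play_rows:
  translation:
    - [-3,-20,0]
    - [-6,-40,0]
    - [-6,-40,0]
    - [-6,-40,0]
    - [-6,-40,0]
    - [-6,-40,0]
    - [-6,-40,12]
    - [-4,-28,16]
    - [0,0,0]
  roll: [0.057,0,0,0,0,0,0,0,0]

```text
time_s: 17.15
position: [609.4, 200.9, 63.9]
tcp_rot: [[1.0, -0.031, -0.007], [-0.031, -1.0, -0.0], [-0.007, 0.001, -1.0]]
ft_force: [-0.9, -1.2, 0.1]
width: 65.4
grip_force: 0.0
```

```bash
python3 go.py 613 198 12 -1.5
```

```text
roll -0.005 then shift [ 3.7  2.8 51.9] | pos [609.4 200.9  63.9] head -1.8 t 17.15 w 65.4 g 0.0 q6 1.80 tilt [-0.007 -0.   ] F [-0.9 -1.2  0.1]
```

Emit:
play_rows:
  translation:
    - [3,2,10]
    - [0,0,20]
    - [0,0,15]
    - [0,0,7]
    - [0,0,0]
  roll: [0,0,0,0,0]

```text
time_s: 17.65
position: [615.0, 194.2, 14.3]
tcp_rot: [[0.999, -0.036, -0.003], [-0.036, -0.999, -0.0], [-0.003, 0.001, -1.0]]
ft_force: [-0.2, 0.5, -0.7]
width: 65.1
grip_force: 0.0
```

Emit:
play_rows:
  translation:
    - [0,0,0]
    - [0,0,0]
    - [0,0,0]
    - [0,0,0]
    - [0,0,-10]
    - [0,0,-20]
    - [0,0,-20]
    - [0,0,-20]
    - [0,0,0]
  roll: [0,0,0,0,0,0,0,0,0]
  hand: 30

```text
time_s: 18.55
position: [617.2, 195.8, 89.2]
tcp_rot: [[0.999, -0.035, 0.006], [-0.035, -0.999, 0.001], [0.006, -0.001, -1.0]]
ft_force: [0.2, -1.1, -1.7]
width: 38.3
grip_force: 40.4
```

Emit:
play_rows:
  translation:
    - [0,0,0]
    - [0,0,0]
    - [0,0,0]
    - [0,0,0]
    - [0,0,0]
    - [0,0,0]
    - [0,0,0]
    - [0,0,0]
    - [0,0,0]
    - [0,0,0]
  roll: [-0.15,-0.15,-0.15,-0.15,-0.15,-0.15,-0.15,-0.15,-0.15,-0.15]

```text
time_s: 19.55
position: [614.7, 195.3, 84.6]
tcp_rot: [[0.1, 0.995, -0.002], [0.995, -0.1, -0.0], [-0.0, -0.002, -1.0]]
ft_force: [-0.8, 0.9, -1.2]
width: 38.3
grip_force: 40.4
```

```bash
python3 go.py 479 -83 15 87
```

```text
roll -0.047 then shift [-285.  -121.    69.6] | pos [614.7 195.3  84.6] head 84.3 t 19.55 w 38.3 g 40.4 q6 0.29 tilt [-0.002 -0.   ] F [-0.8  0.9 -1.2]
```

Emit:
play_rows:
  translation:
    - [-15,-6,0]
    - [-40,-17,0]
    - [-40,-17,0]
    - [-40,-17,0]
    - [-40,-17,0]
    - [-40,-17,0]
    - [-40,-17,0]
    - [-30,-13,0]
    - [0,0,0]
  roll: [-0.047,0,0,0,0,0,0,0,0]

```text
time_s: 20.45
position: [475.1, -84.4, 85.1]
tcp_rot: [[0.063, 0.998, -0.002], [0.998, -0.063, 0.0], [0.0, -0.002, -1.0]]
ft_force: [-0.1, 0.5, -0.8]
width: 38.3
grip_force: 40.5
```

```bash
python3 go.py 479 -83 15 87
```

```text
roll -0.011 then shift [ 1.6  3.9 70.1] | pos [475.1 -84.4  85.1] head 86.4 t 20.45 w 38.3 g 40.5 q6 -0.27 tilt [-0.002  0.   ] F [-0.1  0.5 -0.8]
```

Emit:
play_rows:
  translation:
    - [1,3,10]
    - [0,0,20]
    - [0,0,20]
    - [0,0,12]
    - [0,0,5]
    - [0,0,1.5]
    - [0,0,0]
  roll: [0,0,0,0,0,0,0]

```text
time_s: 21.15
position: [478.7, -79.5, 18.0]
tcp_rot: [[0.057, 0.998, -0.004], [0.998, -0.057, 0.001], [0.001, -0.004, -1.0]]
ft_force: [-10.0, 2.1, 17.8]
width: 38.8
grip_force: 42.7
```

Emit:
play_rows:
  translation:
    - [0,0,0]
    - [0,0,0]
    - [0,0,0]
    - [0,0,-5]
    - [0,0,-20]
    - [0,0,-25]
    - [0,0,-30]
  roll: [0,0,0,0,0,0,0]
  hand: 60

```text
time_s: 21.85
position: [479.9, -80.7, 97.8]
tcp_rot: [[0.059, 0.998, -0.002], [0.998, -0.059, 0.001], [0.001, -0.002, -1.0]]
ft_force: [0.3, 0.3, -0.1]
width: 59.7
grip_force: 0.0
```

```bash
python3 go.py 496.5 208 80 -11.5; python3 -c "
from h import *
rolls()"
```

```text
roll -1.429 then shift [ 41.3 286.2  17.8] | pos [479.9 -80.7  97.8] head 86.6 t 21.85 w 59.7 g 0.0 q6 -0.27 tilt [-0.002  0.001] F [ 0.3  0.3 -0.1]
top 0.73 511 (array([497.2, 209.2]), array([36.5, 88.8]), 77.0) 46.0 (array([497.4, 210. ]), array([27.9, 88.7]), 77.2)
top 0.71 563 (array([646.9, -90.7]), array([90.1, 39.6]), 87.3) 46.2 (array([647.1, -91.3]), array([88.9, 31.5]), 86.8)
top 0.65 525 (array([563.6, -84.8]), array([90.1, 40.3]), 87.3) 46.9 (array([564.5, -85. ]), array([89.6, 29.1]), 88.0)
top 0.57 555 (array([ 560.5, -146.2]), array([271.9, 275.9]), 87.0) 25.2 (array([ 560.4, -146.2]), array([271.9, 275.7]), 87.0)
side 0.88 476 (array([561.2, -88.2]), array([95.1, 40.2]), 86.3) 44.7 (array([561.5, -87.9]), array([93.7, 29.8]), 87.5)
side 0.75 471 (array([645.2, -94.4]), array([94.8, 40.6]), 87.2) 45.0 (array([645.4, -94.4]), array([94.1, 31.3]), 89.0)
side 0.68 491 (array([477.3, -84.9]), array([95.6, 40.1]), 87.2) 45.1 (array([476.7, -86. ]), array([93.8, 29.6]), 88.9)
side 0.37 384 (array([ 558.3, -149.7]), array([274.4, 276. ]), 86.7) 22.4 (array([ 558.3, -149.7]), array([274.4, 276. ]), 86.7)
```

Emit:
play_rows:
  translation:
    - [0,0,0]
    - [0,0,0]
    - [0,0,0]
    - [0,0,0]
    - [0,0,0]
    - [0,0,0]
    - [0,0,0]
    - [0,0,0]
    - [0,0,0]
    - [0,0,0]
  roll: [-0.141,-0.141,-0.141,-0.141,-0.141,-0.141,-0.141,-0.141,-0.141,-0.141]
  hand: 65

```text
time_s: 23.05
position: [479.5, -80.6, 96.0]
tcp_rot: [[-0.977, 0.212, -0.002], [0.212, 0.977, 0.001], [0.003, 0.0, -1.0]]
ft_force: [0.1, -0.3, -0.6]
width: 65.1
grip_force: 0.0
```

Emit:
play_rows:
  translation:
    - [3,20,0]
    - [6,40,0]
    - [6,40,0]
    - [6,40,0]
    - [6,40,0]
    - [6,40,0]
    - [6,40,12]
    - [2,26,16]
    - [0,0,0]
  roll: [0,0,0,0,0,0,0,0,0]

```text
time_s: 23.95
position: [500.7, 209.6, 66.2]
tcp_rot: [[-0.977, 0.214, -0.005], [0.214, 0.977, -0.001], [0.005, -0.002, -1.0]]
ft_force: [0.1, -0.5, -0.4]
width: 64.9
grip_force: 0.0
```

```bash
python3 go.py 496.5 207.5 12 -12
```

```text
roll -0.007 then shift [ 3.7 -3.  54.2] | pos [500.7 209.6  66.2] head 167.6 t 23.95 w 64.9 g 0.0 q6 -1.10 tilt [-0.005 -0.001] F [ 0.1 -0.5 -0.4]
```

Emit:
play_rows:
  translation:
    - [3,-2,10]
    - [0,0,20]
    - [0,0,15]
    - [0,0,9]
    - [0,0,0]
  roll: [0,0,0,0,0]

```text
time_s: 24.45
position: [498.3, 204.5, 14.0]
tcp_rot: [[-0.976, 0.219, -0.003], [0.219, 0.976, -0.001], [0.003, -0.001, -1.0]]
ft_force: [0.4, 0.2, 0.1]
width: 64.9
grip_force: 0.0
```

Emit:
play_rows:
  translation:
    - [0,0,0]
    - [0,0,0]
    - [0,0,0]
    - [0,0,0]
    - [0,0,-10]
    - [0,0,-20]
    - [0,0,-20]
    - [0,0,-20]
    - [0,0,0]
  roll: [0,0,0,0,0,0,0,0,0]
  hand: 30

```text
time_s: 25.35
position: [500.8, 206.5, 88.1]
tcp_rot: [[-0.976, 0.218, 0.005], [0.218, 0.976, 0.002], [-0.005, 0.003, -1.0]]
ft_force: [0.4, 0.4, -1.5]
width: 38.6
grip_force: 40.5
```

Emit:
play_rows:
  translation:
    - [0,0,0]
    - [0,0,0]
    - [0,0,0]
    - [0,0,0]
    - [0,0,0]
    - [0,0,0]
    - [0,0,0]
    - [0,0,0]
    - [0,0,0]
    - [0,0,0]
  roll: [0.139,0.139,0.139,0.139,0.139,0.139,0.139,0.139,0.139,0.139]

```text
time_s: 26.35
position: [498.6, 205.8, 84.2]
tcp_rot: [[0.045, 0.999, -0.002], [0.999, -0.045, -0.0], [-0.0, -0.002, -1.0]]
ft_force: [0.5, -0.4, -1.9]
width: 38.4
grip_force: 40.4
```

```bash
python3 go.py 556 -204.5 15 87
```

```text
roll 0.008 then shift [-406.7   78.8   69.2] | pos [498.6 205.8  84.2] head 87.4 t 26.35 w 38.4 g 40.4 q6 0.29 tilt [-0.002 -0.   ] F [ 0.5 -0.4 -1.9]
```

Emit:
play_rows:
  translation:
    - [-20,4,0]
    - [-45,9,0]
    - [-45,9,0]
    - [-48,9,0]
    - [-48,9,0]
    - [-48,9,0]
    - [-48,9,0]
    - [-48,9,0]
    - [-38,8,0]
    - [-18.7,3.8,0]
  roll: [0.008,0,0,0,0,0,0,0,0,0]

```text
time_s: 27.35
position: [558.7, -207.3, 84.2]
tcp_rot: [[0.05, 0.999, -0.001], [0.999, -0.05, 0.0], [-0.0, -0.001, -1.0]]
ft_force: [0.3, 0.5, -1.6]
width: 38.6
grip_force: 40.4
```

Emit:
play_rows:
  translation:
    - [0,0,0]
    - [0,0,0]
  roll: [0,0]

```text
time_s: 27.55
position: [558.4, -203.0, 84.4]
tcp_rot: [[0.047, 0.999, -0.002], [0.999, -0.047, 0.002], [0.002, -0.002, -1.0]]
ft_force: [-0.4, 0.1, -1.9]
width: 38.3
grip_force: 40.5
```

```bash
python3 go.py 556 -204.5 15 87
```

```text
roll 0.005 then shift [-1.6 -2.3 69.4] | pos [ 558.4 -203.    84.4] head 87.3 t 27.55 w 38.3 g 40.5 q6 -0.43 tilt [-0.002  0.002] F [-0.4  0.1 -1.9]
```

Emit:
play_rows:
  translation:
    - [-1,-2,10]
    - [0,0,20]
    - [0,0,20]
    - [0,0,11]
    - [0,0,5]
    - [0,0,1.5]
    - [0,0,0]
  roll: [0,0,0,0,0,0,0]

```text
time_s: 28.25
position: [556.3, -203.6, 19.7]
tcp_rot: [[0.046, 0.999, -0.001], [0.999, -0.046, 0.001], [0.001, -0.001, -1.0]]
ft_force: [-7.5, 4.5, 15.6]
width: 38.2
grip_force: 42.5
```

Emit:
play_rows:
  translation:
    - [0,0,0]
    - [0,0,0]
    - [0,0,0]
    - [0,0,-5]
    - [0,0,-20]
    - [0,0,-25]
    - [0,0,-30]
    - [0,0,-50]
    - [0,0,-50]
  roll: [0,0,0,0,0,0,0,0,0]
  hand: 60

```text
time_s: 29.15
position: [556.5, -204.7, 199.2]
tcp_rot: [[0.047, 0.999, -0.001], [0.999, -0.047, 0.001], [0.001, -0.001, -1.0]]
ft_force: [0.8, -0.1, -0.1]
width: 60.2
grip_force: 0.0
```

```bash
python3 -c "
from h import *
rolls('a')"
```

```text
top 0.87 585 (array([479.5, -82.5]), array([90.8, 40.1]), 87.3) 46.9 (array([480.5, -82.1]), array([89.7, 29.3]), 86.0)
top 0.69 578 (array([563.7, -84.8]), array([90.1, 40.3]), 88.1) 46.7 (array([562.5, -84.9]), array([90. , 29.4]), 87.8)
top 0.66 528 (array([647.3, -90.6]), array([90.2, 38.6]), 87.7) 47.0 (array([648.1, -91.4]), array([88.4, 28.9]), 88.1)
top 0.64 368 (array([ 559. , -178.7]), array([62.7, 39.7]), 85.9) 51.4 (array([ 558.1, -179.3]), array([55.3, 29.4]), 81.4)
side 0.96 490 (array([477.3, -85.6]), array([95.7, 40.2]), 86.8) 44.8 (array([479. , -85.8]), array([91.5, 30.8]), 85.0)
side 0.86 525 (array([ 555.8, -202.3]), array([89.7, 38.3]), 84.1) 49.3 (array([ 556.4, -202.2]), array([90.7, 31.5]), 89.2)
side 0.8 488 (array([560.5, -99.4]), array([120.1,  40.1]), 87.7) 45.7 (array([ 562.5, -100.7]), array([117.1,  29.4]), 89.9)
side 0.73 458 (array([644.5, -92.8]), array([96.7, 39.4]), 87.9) 44.8 (array([643.9, -93.8]), array([93.4, 29.4]), 86.4)
```

Run:
```python
from h import *
np.set_printoptions(precision=1,suppress=True)
for c in("top","side"):
    im,d=arm.capture(c);w=cloud(c,d);P=w[np.isfinite(w).all(2)]
    for x0,y0 in((556,-204),(562,-88)):
        print(c,[(yy,round(float(np.percentile(Q[:,2],97)),1),round(float(Q[np.argsort(-Q[:,2])[:6],0].mean()),1)) for yy in range(y0-56,y0+60,14) for Q in [P[(abs(P[:,1]-yy)<5)&(abs(P[:,0]-x0)<30)&(P[:,2]<80)]] if len(Q)])
im,d=arm.capture("side");K,R,t=cam("side")
c=cv2.projectPoints(np.array([[556.,-150,40]]),cv2.Rodrigues(R)[0],t,K,None)[0].ravel().astype(int)
save("p2",cv2.resize(im[c[1]-70:c[1]+70,c[0]-90:c[0]+90],None,fx=4,fy=4))
```

```text
top [(-218, 14.1, 582.3), (-204, 48.3, 556.2), (-190, 50.1, 559.5), (-176, 51.7, 561.9), (-162, 52.7, 558.2), (-148, 40.7, 550.1)]
top [(-144, 14.8, 553.8), (-130, 47.1, 560.3), (-116, 45.4, 563.2), (-102, 46.5, 563.6), (-88, 48.1, 565.6), (-74, 46.5, 561.5), (-60, 45.5, 564.4), (-46, 46.3, 568.1), (-32, 17.1, 572.7)]
side [(-260, 15.3, 564.6), (-246, 42.9, 552.4), (-232, 45.5, 557.6), (-218, 48.6, 553.1), (-204, 48.0, 555.5), (-190, 49.0, 555.1), (-176, 49.6, 556.8), (-162, 50.9, 558.3), (-148, 31.0, 553.1)]
side [(-144, 13.3, 561.6), (-130, 44.2, 559.8), (-116, 44.9, 560.8), (-102, 45.2, 560.9), (-88, 44.6, 564.6), (-74, 44.8, 561.7), (-60, 44.8, 565.2), (-46, 45.0, 560.4), (-32, 14.4, 555.0)]
```

View pics/p2.png

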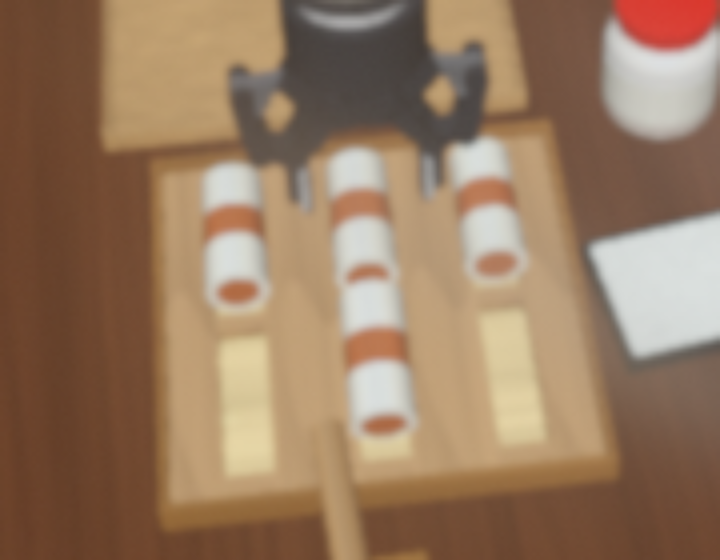

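The last roll (crop 378,350) lies with its +y end propped on the slot's end edge, about 6 mm too far toward +y. I'll re-grip it and shift it.

Emit:
play_rows:
  translation:
    - [0,0,50]
    - [0,0,50]
    - [0,0,40]
    - [0,0,25]
    - [0,0,14]
    - [0,0,4]
    - [0,0,0]
  roll: [0,0,0,0,0,0,0]

```text
time_s: 30.2
position: [557.1, -205.0, 14.6]
tcp_rot: [[0.047, 0.999, -0.0], [0.999, -0.047, 0.0], [0.0, -0.0, -1.0]]
ft_force: [0.8, -0.1, 0.1]
width: 60.5
grip_force: 0.0
```

Emit:
play_rows:
  translation:
    - [0,0,0]
    - [0,0,0]
    - [0,0,0]
    - [0,0,0]
    - [0,0,-6]
    - [0,0,0]
    - [-4,0,0]
    - [-4,0,0]
    - [0,0,0]
    - [0,0,0]
  roll: [0,0,0,0,0,0,0,0,0,0]
  hand: 30

```text
time_s: 31.2
position: [556.5, -213.1, 20.5]
tcp_rot: [[0.047, 0.999, -0.0], [0.999, -0.047, 0.0], [0.0, -0.0, -1.0]]
ft_force: [-0.7, 0.4, -0.5]
width: 38.9
grip_force: 39.9
```

Emit:
play_rows:
  translation:
    - [0,0,2]
    - [0,0,3]
    - [0,0,2]
    - [0,0,0]
  roll: [0,0,0,0]

```text
time_s: 31.6
position: [555.4, -212.8, 14.0]
tcp_rot: [[0.047, 0.999, -0.003], [0.999, -0.047, 0.001], [0.0, -0.003, -1.0]]
ft_force: [-6.6, 0.4, 5.8]
width: 38.7
grip_force: 39.3
```

Emit:
play_rows:
  translation:
    - [0,0,0]
    - [0,0,0]
    - [0,0,0]
    - [0,0,-5]
    - [0,0,-20]
    - [0,0,-25]
    - [0,0,-30]
    - [0,0,-50]
    - [0,0,-50]
  roll: [0,0,0,0,0,0,0,0,0]
  hand: 60

```text
time_s: 32.5
position: [556.2, -212.6, 195.3]
tcp_rot: [[0.047, 0.999, -0.001], [0.999, -0.047, 0.001], [0.001, -0.001, -1.0]]
ft_force: [0.6, -0.4, -0.7]
width: 60.2
grip_force: 0.0
```

Run:
```python
from h import *
for c in("top","side"):
    im,d=arm.capture(c);w=cloud(c,d);P=w[np.isfinite(w).all(2)]
    for x0,y0 in((556,-204),):
        print(c,[(yy,round(float(np.percentile(Q[:,2],97)),1),round(float(Q[np.argsort(-Q[:,2])[:6],0].mean()),1)) for yy in range(y0-56,y0+60,7) for Q in [P[(abs(P[:,1]-yy)<4)&(abs(P[:,0]-x0)<30)&(P[:,2]<80)]] if len(Q)])
rolls()
```

```text
top [(-225, 28.0, 581.8), (-218, 45.4, 564.2), (-211, 46.2, 559.6), (-204, 45.1, 557.5), (-197, 46.8, 559.5), (-190, 47.6, 557.9), (-183, 45.7, 559.6), (-176, 45.8, 559.9), (-169, 46.8, 557.1), (-162, 47.4, 561.1), (-155, 29.7, 554.7), (-148, 15.2, 558.4)]
side [(-260, 14.5, 564.6), (-253, 41.5, 552.9), (-246, 44.6, 555.2), (-239, 45.6, 557.0), (-232, 44.5, 553.7), (-225, 44.6, 554.9), (-218, 44.6, 554.2), (-211, 45.2, 550.7), (-204, 45.0, 555.4), (-197, 46.1, 556.2), (-190, 45.2, 554.1), (-183, 44.5, 556.5), (-176, 44.9, 553.5), (-169, 44.0, 558.7), (-162, 43.6, 554.0), (-155, 18.5, 533.5), (-148, 14.1, 549.1)]
top 0.96 543 (array([563.6, -83.5]), array([87.5, 40.3]), 87.1) 46.8 (array([563.7, -83.4]), array([87.1, 29.9]), 89.3)
top 0.94 566 (array([647.1, -90.6]), array([90.1, 39.9]), 87.0) 46.4 (array([648. , -91.4]), array([88.7, 31.2]), 87.3)
top 0.83 573 (array([479.2, -82. ]), array([89.5, 39.9]), 88.8) 46.9 (array([479.7, -82.4]), array([88.9, 30.2]), 85.8)
top 0.67 392 (array([ 558.1, -190. ]), array([63.1, 39.8]), 86.9) 46.6 (array([ 557.6, -190.4]), array([27.3, 63.2]), 0.2)
top 0.62 485 (array([ 560.3, -145.4]), array([270.3, 276.1]), 87.1) 24.3 (array([ 560.3, -145.3]), array([270.1, 276.1]), 87.1)
side 0.87 485 (array([477.2, -85.7]), array([94.2, 40.5]), 86.7) 45.2 (array([478.1, -85.9]), array([94.2, 28.8]), 85.0)
side 0.77 547 (array([ 555.4, -208.6]), array([92.7, 39.2]), 87.1) 44.8 (array([ 554.8, -208.5]), array([89.7, 31.2]), 87.0)
side 0.71 475 (array([561.1, -88.5]), array([94.6, 40.2]), 86.5) 44.8 (array([561.3, -89.2]), array([90.9, 31.1]), 86.3)
side 0.66 429 (array([644.2, -96. ]), array([91.6, 39.6]), 87.6) 45.3 (array([644. , -95.5]), array([90.5, 29.7]), 84.9)
```

All four rolls are now seated, with tops at about 45 mm. Next I'll measure the sign's lean and the rail.

Run:
```python
from h import *
np.set_printoptions(precision=2,suppress=True)
K,R,t=cam("top")
for c in("top","side"):
    im,d=arm.capture(c);w=cloud(c,d)
    B=w[(abs(w[...,0]-505)<70)&(abs(w[...,1]-392)<75)&(w[...,2]>25)&(w[...,2]<215)]
    Q=B[B[:,2]>184]; 
    for k in range(4):
        A=np.c_[Q[:,:2]-[494,395],np.ones(len(Q))]; s=np.linalg.lstsq(A,Q[:,2],rcond=None)[0]; Q=Q[abs(A@s-Q[:,2])<3.0] 
    u=np.array([np.cos(np.radians(-11.5)),np.sin(np.radians(-11.5))]);v=np.array([-u[1],u[0]])
    print(c,"ridge",len(Q),rect(Q),Q.mean(0),"slope deg x,y",np.degrees(np.arctan([s[:2]@u,s[:2]@v])),"z0",s[2])
    L=(B[:,:2]-[494,395])
    print("lo/hi along u,v",np.percentile((Q[:,:2]-[494,395])@u,[1,99]),np.percentile((Q[:,:2]-[494,395])@v,[1,99]))
    for z in range(30,200,20):
        m=abs(B[:,2]-z)<8
        if m.sum()>5: print(z,m.sum(),np.percentile(L[m]@u,[3,50,97]),np.percentile(L[m]@v,[3,97]))
    Bq=w[(abs(w[...,0]-519)<50)&(abs(w[...,1]+387)<80)&(w[...,2]>155)&(w[...,2]<175)]
    print("bar",rect(Bq),np.percentile(Bq[:,2],95))
    F=w[(abs(w[...,0]-519)<70)&(abs(w[...,1]+387)<90)&(w[...,2]>5)&(w[...,2]<40)]
    print("feet",len(F),rect(F) if len(F) else 0,np.percentile(F[:,2],[5,50,95]) if len(F) else 0)
im,d=arm.capture("side");save("p3",cv2.resize(im[110:205,225:300],None,fx=6,fy=6))
```

```text
top ridge 758 (array([494.7, 396.3]), array([101.9,  43. ]), 79.0) [493.66 395.6  195.28] slope deg x,y [5.93 0.08] z0 195.31831747249163
lo/hi along u,v [-20.6   20.83] [-48.86  50.57]
50 42 [38.11 45.61 46.47] [-48.87  46.49]
70 126 [36.32 39.88 44.34] [-47.61  47.98]
90 62 [32.89 34.81 36.29] [-48.44  48.51]
110 72 [28.97 31.72 33.4 ] [-47.5   46.52]
130 51 [27.39 29.33 30.57] [-48.67  47.35]
150 80 [25.08 26.81 30.76] [-48.53  46.3 ]
170 85 [-16.01  23.83  25.52] [-49.1   46.86]
190 817 [-19.99  -1.79  22.  ] [-47.42  48.67]
bar (array([ 520.9, -426.5]), array([17.9, 49.2]), 0.4) 166.45888960962037
feet 152 (array([ 480.8, -401. ]), array([ 78.6, 157. ]), 10.9) [ 5.94 12.43 16.67]
side ridge 47 (array([512.3, 417.1]), array([24.1, 53.3]), 6.6) [509.11 422.08 194.98] slope deg x,y [ 0.85 -2.87] z0 196.25709591982195
lo/hi along u,v [-4.43 19.52] [ 0.3  52.81]
50 22 [14.7  19.8  44.57] [-21.26  45.3 ]
70 54 [15.41 35.61 42.45] [-46.27  42.03]
90 42 [14.91 32.6  35.22] [-55.16  39.75]
110 40 [14.58 29.83 31.98] [-51.64  24.53]
130 20 [24.08 26.92 29.24] [-54.01  -2.58]
150 22 [22.2  24.77 26.71] [-53.52  45.4 ]
170 36 [-18.46  21.58  23.81] [-54.26  45.59]
190 57 [-1.52 12.19 19.94] [ 3.13 49.42]
bar (array([ 517.9, -387.4]), array([ 17.7, 131.3]), 1.2) 165.0639404574696
feet 609 (array([ 517.8, -387. ]), array([ 99.2, 129.9]), 1.5) [ 6.76 11.59 19.79]
```

View pics/p3.png

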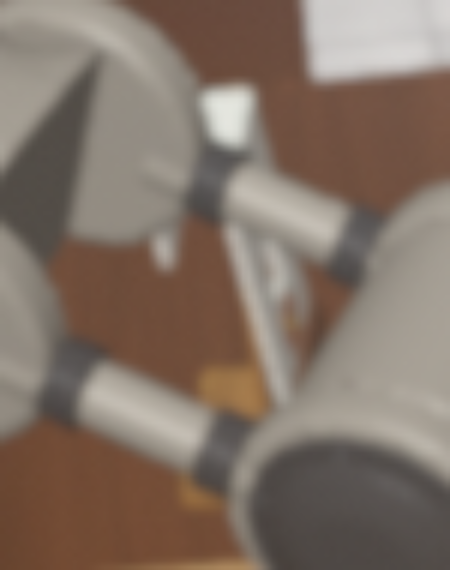

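The crop shows the sign's ridge at (228,115), leaning with its long leaf kicked out about 6° at the foot. Two-camera averages put the grip centre, once upright, near (498.6, 394).

Emit:
play_rows:
  translation:
    - [0,0,-40]
    - [0,0,-50]
    - [0,0,-15]
    - [0,0,0]
  roll: [0.077,0.077,0,0]
  hand: 80

```text
time_s: 33.35
position: [557.5, -213.4, 300.9]
tcp_rot: [[0.2, 0.98, 0.004], [0.98, -0.2, -0.002], [-0.001, 0.004, -1.0]]
ft_force: [1.1, 0.4, -0.5]
width: 79.9
grip_force: 0.0
```

```bash
python3 go.py 498.6 394 260 78.5
```

```text
roll -0.000 then shift [ 583.5 -178.8   40.9] | pos [ 557.5 -213.4  300.9] head 78.5 t 33.35 w 79.9 g 0.0 q6 -0.29 tilt [ 0.004 -0.002] F [ 1.1  0.4 -0.5]
```

Emit:
play_rows:
  translation:
    - [30,-9,0]
    - [45,-14,0]
    - [45,-14,0]
    - [45,-14,0]
    - [45,-14,0]
    - [45,-14,0]
    - [45,-14,0]
    - [45,-14,0]
    - [45,-14,0]
    - [45,-14,0]
  roll: [0,0,0,0,0,0,0,0,0,0]

```text
time_s: 34.35
position: [510.0, 241.9, 296.2]
tcp_rot: [[0.199, 0.98, -0.004], [0.98, -0.199, -0.001], [-0.002, -0.004, -1.0]]
ft_force: [1.4, -0.3, 0.0]
width: 80.1
grip_force: 0.0
```

Emit:
play_rows:
  translation:
    - [45,-13,0]
    - [45,-13,0]
    - [35,-10,0]
    - [20,-6,0]
    - [0,0,0]
    - [0,0,0]
    - [0,0,0]
  roll: [0,0,0,0,0,0,0]

```text
time_s: 35.05
position: [499.1, 389.5, 297.7]
tcp_rot: [[0.201, 0.98, -0.002], [0.98, -0.201, -0.001], [-0.002, -0.001, -1.0]]
ft_force: [0.4, -1.9, 0.3]
width: 80.0
grip_force: 0.0
```

```bash
python3 go.py 498.6 394 170 78.5
```

```text
roll -0.001 then shift [  4.3  -1.4 127.7] | pos [499.1 389.5 297.7] head 78.4 t 35.05 w 80.0 g 0.0 q6 0.74 tilt [-0.002 -0.001] F [ 0.4 -1.9  0.3]
```

Emit:
play_rows:
  translation:
    - [4,-1,15]
    - [0,0,25]
    - [0,0,15]
    - [0,0,0]
    - [0,0,0]
    - [0,0,0]
  roll: [0,0,0,0,0,0]

```text
time_s: 35.65
position: [499.5, 394.6, 245.3]
tcp_rot: [[0.2, 0.98, 0.002], [0.98, -0.2, 0.001], [0.002, 0.002, -1.0]]
ft_force: [0.3, 0.1, 0.8]
width: 79.8
grip_force: 0.0
```

```bash
python3 go.py 498.6 394 170 78.5
python3 - <<'E'
from h import *
rolls()
im,d=arm.capture("side");save("p4",cv2.resize(im[90:205,200:320],None,fx=5,fy=5))
E
```

```text
roll -0.001 then shift [-0.7 -0.8 75.3] | pos [499.5 394.6 245.3] head 78.4 t 35.65 w 79.8 g 0.0 q6 0.75 tilt [0.002 0.001] F [0.3 0.1 0.8]
top 0.73 526 (array([564.5, -83.8]), array([87.8, 38.9]), 88.0) 46.4 (array([562.4, -83.9]), array([87.4, 32.3]), 85.7)
top 0.66 591 (array([ 557.5, -204.1]), array([90.8, 39.7]), 87.0) 46.4 (array([ 557.1, -204.2]), array([90.6, 29.8]), 87.0)
top 0.63 589 (array([479.4, -82.3]), array([90.2, 40.3]), 87.3) 46.6 (array([479.7, -81.8]), array([29.5, 89.3]), 0.0)
top 0.56 556 (array([646.8, -90.7]), array([90.3, 39.6]), 86.9) 46.3 (array([647.7, -91.5]), array([88.5, 30.2]), 87.9)
side 0.9 471 (array([477. , -86.5]), array([93.2, 39.4]), 87.7) 45.2 (array([477.8, -86.6]), array([90. , 28.5]), 85.2)
side 0.88 481 (array([561. , -88.5]), array([95.9, 40.2]), 87.7) 45.1 (array([560.7, -87.9]), array([93.5, 29.5]), 88.4)
side 0.81 564 (array([ 555. , -206.6]), array([95.1, 39.7]), 87.2) 44.9 (array([ 555.8, -207.2]), array([94. , 30.2]), 87.3)
side 0.56 468 (array([645. , -93.8]), array([94.6, 40.3]), 87.5) 44.7 (array([645.4, -94.2]), array([92.8, 30.7]), 86.8)
```

View pics/p4.png

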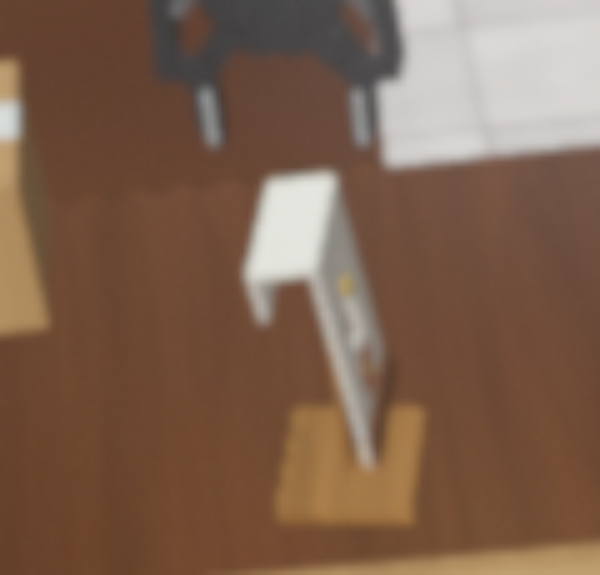

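The rolls are all seated. The gripper straddles the sign, with fingers at crop (210,120) and (362,120) and the ridge at (290,225).

Emit:
play_rows:
  translation:
    - [-1,-1,15]
    - [0,0,20]
    - [0,0,20]
    - [0,0,12]
    - [0,0,6]
    - [0,0,0]
    - [0,0,0]
  roll: [0,0,0,0,0,0,0]

```text
time_s: 36.6
position: [498.1, 394.3, 171.7]
tcp_rot: [[0.2, 0.98, 0.001], [0.98, -0.2, 0.001], [0.001, 0.001, -1.0]]
ft_force: [-0.0, -0.4, 0.6]
width: 79.4
grip_force: 0.0
```

```bash
python3 go.py 498.6 394 170 78.5
```

```text
roll -0.000 then shift [-0.2  0.6  1.7] | pos [498.1 394.3 171.7] head 78.5 t 36.6 w 79.4 g 0.0 q6 0.75 tilt [0.001 0.001] F [-0.  -0.4  0.6]
```

Emit:
play_rows:
  translation:
    - [0,0,0]
    - [0,0,0]
    - [0,0,0]
    - [0,0,0]
    - [0,0,0]
    - [0,0,0]
  roll: [0,0,0,0,0,0]
  hand: 38
  squeeze: 35

```text
time_s: 37.2
position: [497.9, 394.2, 171.5]
tcp_rot: [[0.2, 0.98, 0.001], [0.98, -0.2, 0.001], [0.001, 0.001, -1.0]]
ft_force: [-2.3, 0.2, 5.5]
width: 41.5
grip_force: 37.9
```

```bash
python3 go.py 498.6 394 170 78.5
python3 - <<'E'
from h import *
for c in("top","side"):
    im,d=arm.capture(c);w=cloud(c,d)
    B=w[(abs(w[...,0]-505)<70)&(abs(w[...,1]-392)<75)&(w[...,2]>45)&(w[...,2]<165)]
    u=np.array([np.cos(np.radians(-11.5)),np.sin(np.radians(-11.5))]); L=(B[:,:2]-[494,395])@u
    for z in range(50,165,20):
        m=(abs(B[:,2]-z)<8)&(L>15)
        if m.sum()>5: print(c,z,m.sum(),np.percentile(L[m],[3,50,97]).round(1))
im,d=arm.capture("side");save("p5",cv2.resize(im[90:205,200:320],None,fx=5,fy=5))
E
```

```text
roll -0.000 then shift [-0.1  0.8  1.5] | pos [497.9 394.2 171.5] head 78.5 t 37.2 w 41.5 g 37.9 q6 0.75 tilt [0.001 0.001] F [-2.3  0.2  5.5]
top 50 27 [25.2 34.7 35.3]
top 70 62 [27.7 30.9 34.7]
top 90 26 [27.3 28.2 29. ]
top 110 26 [24.4 27.5 28.2]
top 130 14 [25.3 27.5 27.7]
top 150 21 [25.3 27.3 31.3]
side 50 28 [24.8 32.7 34.4]
side 70 45 [23.6 26.9 33.2]
side 90 23 [23.1 26.4 27.9]
side 110 31 [23.3 25.8 27.1]
side 130 32 [23.6 25.6 26.6]
side 150 36 [23.  25.6 30.3]
```

View pics/p5.png

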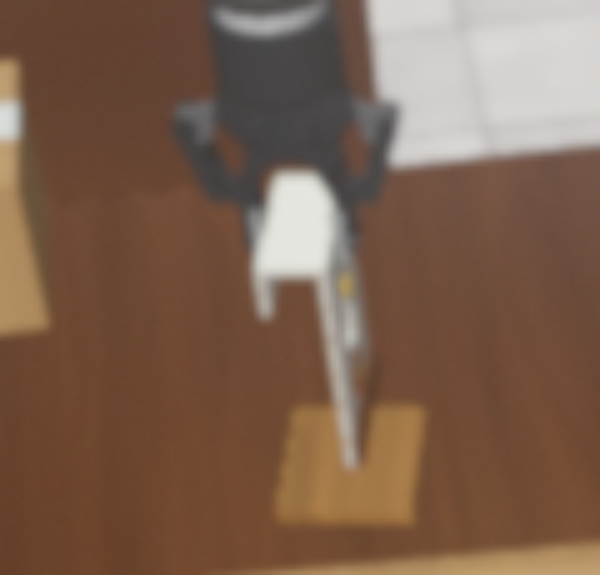

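The sign is now gripped square, with its leaf vertical (foot at crop 350,465) and width 41.5. I'll lift it 31 mm.

Emit:
play_rows:
  translation:
    - [0,0,0]
    - [0,0,-5]
    - [0,0,-5]
    - [0,0,-5]
    - [0,0,-6]
    - [0,0,-5]
    - [0,0,-5]
    - [0,0,0]
    - [0,0,0]
  roll: [0,0,0,0,0,0,0,0,0]
  squeeze: 50

```text
time_s: 38.25
position: [497.6, 394.0, 201.9]
tcp_rot: [[0.2, 0.98, 0.0], [0.98, -0.2, 0.0], [0.0, 0.0, -1.0]]
ft_force: [0.1, -0.8, -2.1]
width: 41.3
grip_force: 50.6
```

Run:
```python
from h import *
s=arm.observe();print(s['position'],s['ft_force'],s['width'])
for c in("top","side"):
    im,d=arm.capture(c);w=cloud(c,d)
    B=w[(abs(w[...,0]-505)<70)&(abs(w[...,1]-392)<75)&(w[...,2]>60)&(w[...,2]<250)]
    W=w[(abs(w[...,0]-499)<25)&(abs(w[...,1]-394)<55)&(w[...,2]>210)&(w[...,2]<240)]
    white=im[(abs(w[...,0]-499)<25)&(abs(w[...,1]-394)<55)&(w[...,2]>210)&(w[...,2]<240)].min(1)>150
    print(c,white.sum(),np.percentile(W[white][:,2],[10,50,90]).round(1) if white.sum() else 0)
im,d=arm.capture("top");save("p6",cv2.resize(im[240:330,90:210],None,fx=6,fy=6))
```

```text
[497.64341059 394.02087248 201.89563154] [ 0.08697166 -0.75451154 -2.13015255] 41.25183154691936
top 503 [225.2 227.7 230.3]
side 265 [223.  226.3 229.4]
```

View pics/p6.png

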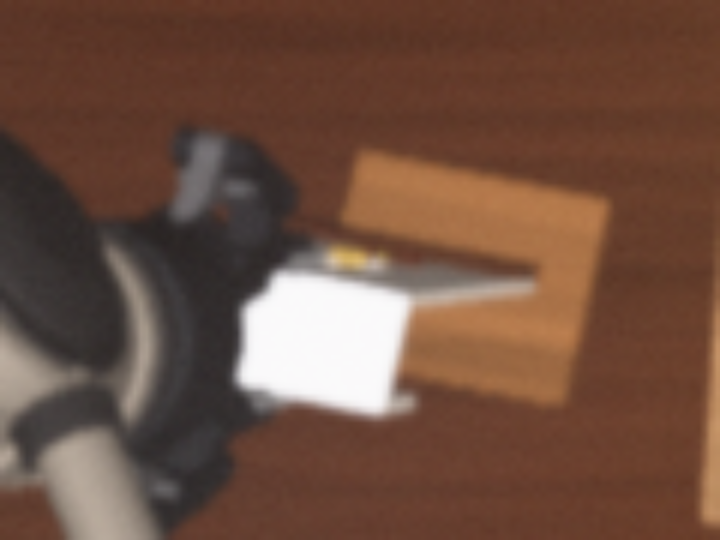

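The stud's brass head shows at crop (350,258) in front of the leaf, at the wide end. I'll draw the sign off gently along its +x (tool +y).

Emit:
play_rows:
  translation:
    - [0,0,-1]
    - [0,2,0]
    - [0,3,0]
    - [0,3,0]
    - [0,3,0]
    - [0,0,0]
  roll: [0,0,0,0,0,0]

```text
time_s: 39.0
position: [508.9, 391.6, 202.7]
tcp_rot: [[0.2, 0.98, 0.0], [0.98, -0.2, -0.0], [0.0, 0.0, -1.0]]
ft_force: [0.6, -0.3, -1.3]
width: 41.6
grip_force: 50.6
```

No resistance, so I'll continue.

Emit:
play_rows:
  translation:
    - [0,5,0]
    - [0,8,0]
    - [0,8,0]
    - [0,8,0]
    - [0,6,0]
    - [0,0,0]
    - [0,0,0]
  roll: [0,0,0,0,0,0,0]

```text
time_s: 39.7
position: [542.7, 384.8, 202.6]
tcp_rot: [[0.2, 0.98, -0.0], [0.98, -0.2, -0.0], [-0.0, -0.0, -1.0]]
ft_force: [0.3, -0.0, -2.0]
width: 41.1
grip_force: 50.6
```

Emit:
play_rows:
  translation:
    - [0,0,-10]
    - [0,0,-20]
    - [0,0,-25]
    - [0,0,-25]
    - [0,0,-25]
    - [0,0,-15]
    - [0,0,0]
    - [0,0,0]
  roll: [0,0,0,0,0,0,0,0]

```text
time_s: 40.5
position: [542.4, 384.9, 322.9]
tcp_rot: [[0.199, 0.98, 0.0], [0.98, -0.199, 0.0], [0.0, 0.0, -1.0]]
ft_force: [-0.4, -0.1, -2.3]
width: 41.0
grip_force: 50.8
```

```bash
python3 go.py 519 -387 320 91.5; python3 -c "
from h import *
rolls()"
```

```text
roll -0.227 then shift [-771.1  -43.6    2.9] | pos [542.4 384.9 322.9] head 78.5 t 40.5 w 41.0 g 50.8 q6 0.70 tilt [0. 0.] F [-0.4 -0.1 -2.3]
top 0.93 565 (array([646.8, -90.6]), array([89.9, 39.8]), 87.2) 46.7 (array([647.3, -91.4]), array([88.5, 28.5]), 86.6)
top 0.73 539 (array([ 556.8, -203. ]), array([89.2, 39.9]), 85.6) 46.9 (array([ 557. , -202.7]), array([87.8, 28.9]), 85.8)
top 0.65 584 (array([563.4, -84.9]), array([90.2, 40.3]), 86.6) 45.7 (array([562.5, -84.8]), array([32.4, 90.1]), 0.1)
top 0.64 551 (array([480.3, -82.4]), array([37.5, 90.4]), 0.0) 47.0 (array([477.9, -81.7]), array([89.3, 31. ]), 86.7)
side 0.94 482 (array([ 560.2, -103.3]), array([124. ,  40.1]), 86.7) 45.5 (array([ 558.8, -103.2]), array([123.8,  29.7]), 85.7)
side 0.76 472 (array([644.6, -94. ]), array([94.1, 40.1]), 87.7) 45.2 (array([643.5, -94.2]), array([94.8, 29.8]), 83.7)
side 0.75 488 (array([477.4, -86.2]), array([94.1, 40.1]), 88.0) 44.5 (array([477.1, -86.6]), array([93. , 31.8]), 87.5)
side 0.53 63 (array([ 510.9, -365.1]), array([ 13.7, 172.7]), 5.6) 57.8 (array([ 518.6, -448.6]), array([ 3.3, 14.4]), 76.3)
side 0.42 539 (array([ 558.2, -149.9]), array([274.8, 275.5]), 86.9) 30.6 (array([ 545.2, -141.8]), array([213.8, 230.5]), 83.0)
```

Emit:
play_rows:
  translation:
    - [0,0,0]
    - [0,0,0]
    - [-20,-1,0]
    - [-35,-2,0]
    - [-45,-2.5,0]
    - [-45,-2.5,0]
    - [-45,-2.5,0]
    - [-45,-2.5,0]
    - [-45,-2.5,0]
    - [-45,-2.5,0]
  roll: [-0.113,-0.114,0,0,0,0,0,0,0,0]

```text
time_s: 41.7
position: [532.5, 57.8, 322.3]
tcp_rot: [[-0.026, 1.0, -0.001], [1.0, 0.026, 0.0], [0.0, -0.001, -1.0]]
ft_force: [0.8, -0.2, -0.3]
width: 40.8
grip_force: 50.9
```

Emit:
play_rows:
  translation:
    - [-45,-2.5,0]
    - [-45,-2.5,0]
    - [-45,-2.5,0]
    - [-45,-2.5,0]
    - [-45,-2.5,0]
    - [-45,-2.5,0]
    - [-45,-2.5,0]
    - [-35,-2,0]
    - [-20,-1,0]
    - [0,0,0]
  roll: [0,0,0,0,0,0,0,0,0,0]

```text
time_s: 42.7
position: [521.4, -313.7, 321.2]
tcp_rot: [[-0.022, 1.0, -0.002], [1.0, 0.022, 0.001], [0.001, -0.002, -1.0]]
ft_force: [-0.3, 0.7, -1.8]
width: 41.4
grip_force: 50.9
```

Emit:
play_rows:
  translation:
    - [0,0,0]
    - [0,0,0]
    - [0,0,0]
  roll: [0,0,0]

```text
time_s: 43.0
position: [522.5, -309.7, 323.0]
tcp_rot: [[-0.027, 1.0, 0.0], [1.0, 0.027, 0.0], [0.0, 0.0, -1.0]]
ft_force: [-0.5, 0.5, -0.9]
width: 41.2
grip_force: 50.8
```

```bash
python3 go.py 518.7 -387 260 91.5
```

```text
roll 0.001 then shift [-77.1  -5.9  63. ] | pos [ 522.5 -309.7  323. ] head 91.6 t 43.0 w 41.2 g 50.8 q6 -0.69 tilt [0. 0.] F [-0.5  0.5 -0.9]
```

Emit:
play_rows:
  translation:
    - [-15,-1,0]
    - [-24,-2,0]
    - [-24,-2,0]
    - [-14,-1,0]
    - [0,0,0]
    - [0,0,0]
  roll: [0,0,0,0,0,0]

```text
time_s: 43.6
position: [518.3, -387.8, 322.5]
tcp_rot: [[-0.026, 1.0, -0.0], [1.0, 0.026, 0.001], [0.001, -0.0, -1.0]]
ft_force: [0.5, 0.3, -1.5]
width: 41.3
grip_force: 50.9
```

```bash
python3 go.py 518.7 -387 260 91.5
python3 - <<'E'
from h import *
for c in("side","top"):
    im,d=arm.capture(c);w=cloud(c,d)
    b=(abs(w[...,0]-519)<60)&(abs(w[...,1]+387)<90)
    wh=im.min(2)>130
    for z0 in (190,220,250,280,310,340):
        m=b&wh&(abs(w[...,2]-z0)<12)
        if m.sum()>8: print(c,z0,m.sum(),"x",np.percentile(w[m][:,0],[3,50,97]).round(1),"y",np.percentile(w[m][:,1],[3,97]).round(1))
    m=b&(w[...,2]>157)&(w[...,2]<170)
    if m.sum()>8: print(c,"bar",rect(w[m]))
    if c=="side": save("p7",cv2.resize(im[240:460,200:400],None,fx=2.7,fy=2.7))
E
```

```text
roll -0.000 then shift [ 0.8  0.4 62.5] | pos [ 518.3 -387.8  322.5] head 91.5 t 43.6 w 41.3 g 50.9 q6 -0.79 tilt [-0.     0.001] F [ 0.5  0.3 -1.5]
side 220 52 x [537.  543.6 547.2] y [-438.6 -370.1]
side 250 33 x [537.2 538.2 541.6] y [-437.7 -383.9]
side 280 25 x [537.1 538.5 541.3] y [-438.5 -404.9]
side 310 34 x [499.8 537.8 541.5] y [-439.  -419.6]
side 340 948 x [497.6 519.4 540.9] y [-438.4 -367.3]
side bar (array([ 517.8, -389.5]), array([ 17.5, 130.8]), 1.3)
top 340 694 x [499.5 519.7 540.1] y [-391.1 -337.1]
top bar (array([ 519.8, -360.8]), array([15.7, 82.8]), 0.1)
```

View pics/p7.png

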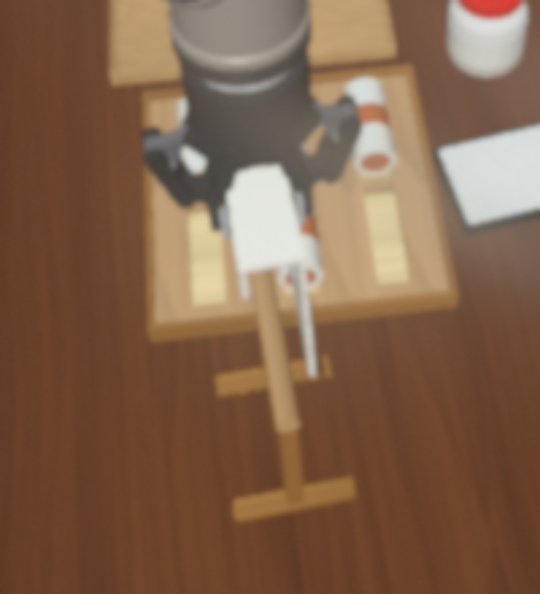

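The sign at crop (265,220) is square over the bar, and its long leaf at (308,320) is on the far (+x) side. Both centres agree to about 1 mm. Lowering.

Emit:
play_rows:
  translation:
    - [0,0,15]
    - [0,0,25]
    - [0,0,25]
    - [0,0,25]
    - [0,0,25]
    - [0,0,20]
    - [0,0,15]
    - [0,0,12]
    - [0,0,8]
    - [0,0,0]
  roll: [0,0,0,0,0,0,0,0,0,0]

```text
time_s: 44.7
position: [518.1, -387.4, 152.0]
tcp_rot: [[-0.026, 1.0, -0.001], [1.0, 0.026, 0.001], [0.001, -0.001, -1.0]]
ft_force: [-0.6, -0.0, -1.9]
width: 41.3
grip_force: 50.9
```

Emit:
play_rows:
  translation:
    - [0,0,2]
    - [0,0,2]
    - [0,0,2]
    - [0,0,0]
    - [0,0,0]
  roll: [0,0,0,0,0]

```text
time_s: 45.2
position: [518.3, -388.1, 146.9]
tcp_rot: [[-0.026, 1.0, 0.0], [1.0, 0.026, -0.0], [-0.0, 0.0, -1.0]]
ft_force: [0.9, -1.0, -2.0]
width: 41.1
grip_force: 50.9
```

Emit:
play_rows:
  translation:
    - [0,0,1]
    - [0,0,1]
    - [0,0,1]
    - [0,0,1]
    - [0,0,0]
  roll: [0,0,0,0,0]

```text
time_s: 45.7
position: [518.2, -388.0, 142.6]
tcp_rot: [[-0.026, 1.0, -0.0], [1.0, 0.026, 0.0], [0.0, -0.0, -1.0]]
ft_force: [-0.1, -0.5, -2.1]
width: 41.2
grip_force: 50.9
```

Emit:
play_rows:
  translation:
    - [0,0,0.8]
    - [0,0,0.8]
    - [0,0,0]
  roll: [0,0,0]

```text
time_s: 46.0
position: [518.3, -388.1, 142.4]
tcp_rot: [[-0.026, 1.0, 0.001], [1.0, 0.026, -0.001], [-0.001, 0.001, -1.0]]
ft_force: [-2.0, 0.8, 5.0]
width: 41.0
grip_force: 51.7
```

Emit:
play_rows:
  translation:
    - [0,0,0]
    - [0,0,0]
    - [0,0,0]
    - [0,0,0]
  roll: [0,0,0,0]
  hand: 46
  squeeze: 20

```text
time_s: 46.4
position: [518.3, -388.0, 141.0]
tcp_rot: [[-0.026, 1.0, -0.0], [1.0, 0.026, 0.0], [0.0, -0.0, -1.0]]
ft_force: [-0.3, -0.9, -0.2]
width: 46.3
grip_force: 0.0
```

Emit:
play_rows:
  translation:
    - [0,0,0]
    - [0,0,0]
    - [0,0,0]
    - [0,0,0]
    - [0,0,0]
  roll: [0,0,0,0,0]
  hand: 52

```text
time_s: 46.9
position: [518.3, -388.0, 141.2]
tcp_rot: [[-0.026, 1.0, 0.0], [1.0, 0.026, 0.0], [0.0, 0.0, -1.0]]
ft_force: [0.3, -1.1, 0.4]
width: 52.1
grip_force: 0.0
```

Emit:
play_rows:
  translation:
    - [0,0,0]
    - [0,0,0]
    - [0,0,0]
    - [0,0,0]
    - [0,0,0]
    - [0,0,0]
    - [0,0,0]
  roll: [0,0,0,0,0,0,0]
  hand: 80

```text
time_s: 47.6
position: [518.3, -388.0, 141.1]
tcp_rot: [[-0.026, 1.0, 0.0], [1.0, 0.026, 0.0], [0.0, 0.0, -1.0]]
ft_force: [0.2, -0.2, -0.3]
width: 79.9
grip_force: 0.0
```

Run:
```python
from h import *
s=arm.observe();print(s['position'],s['ft_force'],s['width'])
im,d=arm.capture("side");save("p8",cv2.resize(im[280:460,220:380],None,fx=3.3,fy=3.3))
```

```text
[ 518.28745092 -388.01960958  141.1404692 ] [ 0.15358573 -0.22016077 -0.28140529] 79.86112884064529
```

View pics/p8.png

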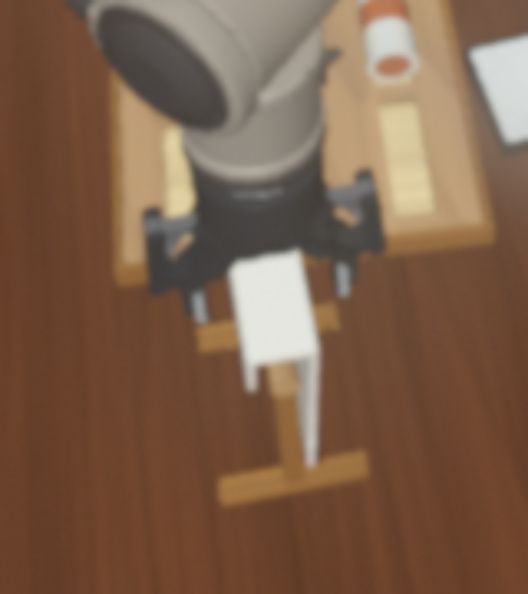

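The sign hangs astride the bar (crop 275,310), long leaf on the far side, and the fingers at (198,305) and (343,280) are free of it. I'll retreat upward and then away.

Emit:
play_rows:
  translation:
    - [0,0,-8]
    - [0,0,-15]
    - [0,0,-25]
    - [0,0,-35]
    - [0,0,-40]
    - [0,0,-40]
    - [0,0,-20]
  roll: [0,0,0,0,0,0,0]

```text
time_s: 48.35
position: [518.8, -388.5, 329.4]
tcp_rot: [[-0.026, 1.0, 0.005], [1.0, 0.026, -0.005], [-0.005, 0.005, -1.0]]
ft_force: [0.1, -0.8, 0.5]
width: 80.1
grip_force: 0.0
```

Emit:
play_rows:
  translation:
    - [20,-10,0]
    - [40,-15,0]
    - [45,-20,0]
    - [45,-20,0]
    - [45,-20,0]
    - [45,-20,0]
    - [45,-20,0]
    - [45,-15,0]
    - [20,0,0]
    - [0,0,0]
  roll: [0,0,0,0,0,0,0,0,0,0]

```text
time_s: 49.35
position: [368.7, -39.8, 325.4]
tcp_rot: [[-0.03, 1.0, 0.003], [1.0, 0.03, -0.0], [-0.0, 0.003, -1.0]]
ft_force: [0.7, 0.1, 0.8]
width: 80.5
grip_force: 0.0
```

Run:
```python
from h import *
s=arm.observe();print(s['time_s'],s['position'])
rolls("f")
for c in("side","top"):
    im,d=arm.capture(c);w=cloud(c,d)
    m=(abs(w[...,0]-519)<60)&(abs(w[...,1]+387)<90)&(im.min(2)>130)&(w[...,2]>160)
    print(c,"ridge",rect(w[m]),np.percentile(w[m][:,2],[5,50,95]))
im=cv2.imread("pics/fside.png")[:,:,::-1];save("p9",cv2.resize(im[100:460,180:440],None,fx=1.6,fy=1.6))
for q in("jar","pad","calculator"): print(q,[np.round(r['at']) for r in arm.search_frame("top",q)[:1]])
```

```text
49.35 [368.68816235 -39.82781414 325.38192725]
top 0.97 589 (array([479.5, -82.2]), array([90.2, 40.2]), 87.3) 46.3 (array([480.5, -82.1]), array([89.3, 30.7]), 87.2)
top 0.78 569 (array([563.6, -84.9]), array([90.3, 40.2]), 87.2) 46.5 (array([563.7, -84.7]), array([29.9, 89.7]), 0.0)
top 0.56 594 (array([ 557.4, -204. ]), array([91.1, 40. ]), 86.9) 46.4 (array([ 557.6, -204.1]), array([32.3, 90.1]), 0.0)
side 0.96 470 (array([477.3, -86. ]), array([95.6, 39.9]), 87.7) 45.1 (array([477. , -86.8]), array([93.5, 31.8]), 85.0)
side 0.78 557 (array([ 555.1, -206.9]), array([93.9, 39.9]), 87.3) 45.2 (array([ 554.4, -206.9]), array([94.1, 30.6]), 86.6)
side 0.76 478 (array([561. , -89.4]), array([94.2, 40.1]), 87.3) 45.2 (array([561. , -88.3]), array([92.2, 28.6]), 87.0)
side 0.33 514 (array([ 558.2, -149.8]), array([274. , 275.6]), 87.2) 30.7 (array([544. , -75.9]), array([145. , 179.8]), 64.5)
side ridge (array([ 518.1, -385.4]), array([ 42.5, 109.9]), 1.7) [163.7622674  167.30718688 170.23326303]
top ridge (array([ 520.1, -388.8]), array([ 42. , 105.1]), 0.6) [164.44897366 167.89965623 171.14608971]
jar [array([779.,   1., 100.])]
pad [array([ 770., -162.,   12.])]
calculator [array([770., 161.,  16.])]
```

View pics/p9.png

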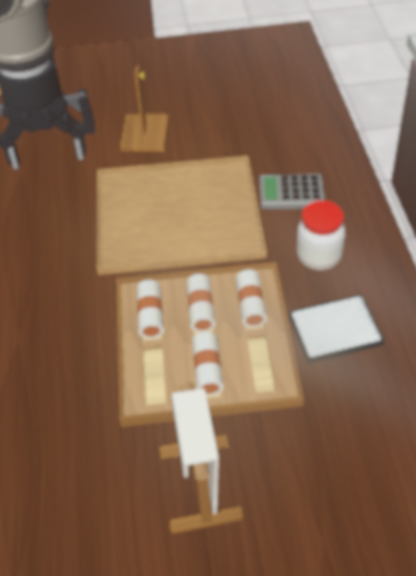

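All four rolls are in dimples (crop 150,305; 200,300; 251,298; 207,360) and the sign hangs centred on the rail (195,425). The bystanders are where they were.

```bash
python3 -c "
from cell import arm
print(arm.hand_in())"
```

```text
the job is handed in; nothing more can be done
None
```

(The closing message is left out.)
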